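# Switch off the warming plate and lid the dried jars

### The job

The porcelain jars on the warming plate are dry. First switch the heat off by turning its dial fully anticlockwise to the stop, then move every jar that is there onto the wooden ware board, standing upright, and put on each its own lid, fully seated. Lids without a jar are not needed; leave the little bird figures where they stand.

Things in the scene. Friction and masses are not known exactly. Their poses are not given: they have to be found in the camera images.
- warmer: Electric warming plate fixed to the bench: white housing with a dark steel hot area 230 x 230 mm, whose top is 30 mm above the origin. Origin: bench level under the centre of the hot area. A 26 mm high control strip 80 mm wide with the dial continues the housing on its -x side. It may stand on the left or on the right.
- dial (a joint): Heat dial, a bar knob turning about the vertical on the warmer's control strip, in rad: 0 = off, fully anticlockwise seen from above, against a hard stop; grows clockwise to 4.71 (full). It stays where it is left; turning it takes about 0.06 N m. The bar lies along the warmer's x axis at 0, and its white mark then points to the warmer's -x side.
- board: Wooden ware board fixed to the bench, 250 x 250 mm, top 18 mm above the origin. Origin: bench level under its centre; x and y along its edges.
- jar_round: White porcelain jar without lid, round, 66 mm across, 46 mm high. Open at the top, walls 4 mm, floor 5 mm thick; about 160 g. Origin: centre of its underside, z up. None if absent.
- jar_slim: White porcelain jar without lid, round, 48 mm across, 50 mm high. Open at the top, walls 4 mm, floor 5 mm thick; about 160 g. Origin: centre of its underside, z up. None if absent.
- jar_square: White porcelain jar without lid, square, 58 x 58 mm, 46 mm high, sides along its x and y. Open at the top, walls 4 mm, floor 5 mm thick; about 160 g. Origin: centre of its underside, z up. None if absent.
- jar_oblong: White porcelain jar without lid, rectangular, 72 mm (x) by 44 mm (y), 40 mm high. Open at the top, walls 4 mm, floor 5 mm thick; about 160 g. Origin: centre of its underside, z up. None if absent.
- lid_round: White lid of the wide round jar, upright: disc 66 mm across, 5 mm thick, as wide as the jar; under it a spigot 6 mm deep, 53 mm across, 2.5 mm play in the jar; on top a round knob 16 mm across, 22 mm high. About 60 g. Origin: centre of the spigot's underside, 11 mm below the foot of the grip, 40 mm above the jar's origin when seated. Always present.
- lid_slim: White lid of the slim round jar, upright: disc 48 mm across, 5 mm thick, as wide as the jar; under it a spigot 6 mm deep, 35 mm across, 2.5 mm play in the jar; on top a round knob 16 mm across, 22 mm high. About 60 g. Origin: centre of the spigot's underside, 11 mm below the foot of the grip, 44 mm above the jar's origin when seated. Always present.
- lid_square: White lid of the square jar, upright: 58 x 58 mm, 5 mm thick, as wide as the jar; under it a spigot 6 mm deep, 45 x 45 mm, 2.5 mm play in the jar; on top a bar grip 26 mm long (along the lid's x), 12 mm wide (y), 22 mm high. About 60 g. Origin: centre of the spigot's underside, 11 mm below the foot of the grip, 40 mm above the jar's origin when seated. Always present.
- lid_oblong: White lid of the rectangular jar, upright: 72 mm (x) by 44 mm (y), 5 mm thick, as wide as the jar; under it a spigot 6 mm deep, 59 x 31 mm, 2.5 mm play in the jar; on top a bar grip 26 mm long (along the lid's x), 12 mm wide (y), 22 mm high. About 60 g. Origin: centre of the spigot's underside, 11 mm below the foot of the grip, 34 mm above the jar's origin when seated. Always present.
- bird_a: Loose small white porcelain bird on a round foot about 29 mm across, 44 mm high, a bystander among the lids. Origin: centre of its foot.
- bird_b: Loose small white porcelain bird on a round foot 32 mm across, 49 mm high, a bystander beyond the lids. Origin: centre of its foot.
- dial_grip (a point): Point on the dial's axis 7 mm below the top of its grip bar, at gripping height, 63 mm above the bench. The bar is 14 mm wide, 42 mm long and stands 30 mm clear above the dial's 44 mm disc.
Not all that is in view belongs to the job. Leave any green look-alike of the jar_round alone.

How it is judged:
On the way:
1. the heat dial is at its anticlockwise stop (off) (value of joint dial below 0.06 rad), for 0.2 s.
At the end, for the whole second after the job is handed in: The dial is within 0.06 rad of off; every jar present stands upright (within 0.12 rad) and still on the board (its centre at least 7 mm inside the edge), with its own lid seated: centred within 7 mm, spigot in the mouth (no more than 3 mm proud), level with the jar within 0.1 rad (value of joint dial below 0.06 rad and x of jar_round in the frame of board between -0.118 and 0.118 m and y of jar_round in the frame of board between -0.118 and 0.118 m and z of jar_round in the frame of board between 0.013 and 0.023 m and angle between each of jar_round, jar_slim, jar_square, jar_oblong's own z axis and vertical below 0.12 rad and linear speed of each of jar_round, jar_slim, jar_square, jar_oblong below 0.02 m/s and horizontal distance between lid_round and jar_round below 0.007 m and z of lid_round in the frame of jar_round between 0.036 and 0.043 m and angle between the z axis of lid_round and the z axis of jar_round, either way round below 0.1 rad and x of jar_slim in the frame of board between -0.118 and 0.118 m and y of jar_slim in the frame of board between -0.118 and 0.118 m and z of jar_slim in the frame of board between 0.013 and 0.023 m and horizontal distance between lid_slim and jar_slim below 0.007 m and z of lid_slim in the frame of jar_slim between 0.04 and 0.047 m and angle between the z axis of lid_slim and the z axis of jar_slim, either way round below 0.1 rad and x of jar_square in the frame of board between -0.118 and 0.118 m and y of jar_square in the frame of board between -0.118 and 0.118 m and z of jar_square in the frame of board between 0.013 and 0.023 m and horizontal distance between lid_square and jar_square below 0.007 m and z of lid_square in the frame of jar_square between 0.036 and 0.043 m and angle between the z axis of lid_square and the z axis of jar_square, either way round below 0.1 rad and x of jar_oblong in the frame of board between -0.118 and 0.118 m and y of jar_oblong in the frame of board between -0.118 and 0.118 m and z of jar_oblong in the frame of board between 0.013 and 0.023 m and horizontal distance between lid_oblong and jar_oblong below 0.007 m and z of lid_oblong in the frame of jar_oblong between 0.03 and 0.037 m and angle between the z axis of lid_oblong and the z axis of jar_oblong, either way round below 0.1 rad); the robot touches nothing.
It fails at once if a jar is taken away from the warming plate (more than 10 cm) while the heat is still on (dial more than 0.1 rad from off) (value of joint dial above 0.1 rad and distance of any of jar_round, jar_slim, jar_square, jar_oblong from where it was at the start of the episode above 0.1 m).
It fails at once if a little bird figure is moved more than 6 cm (distance of any of bird_a, bird_b from where it was at the start of the episode above 0.06 m).
Of jar_round, jar_slim, jar_square, jar_oblong only 3 to 4 are there at a start; the rules pass over those that are not, and their reading is None.
At some moment in a run one of jar_round, jar_slim, jar_square, jar_oblong, lid_round, lid_slim, lid_square, lid_oblong may be knocked a few centimetres aside while the robot is not near it.
It also fails if it takes over 210 s, if anything falls off the work surface, if the arm or the gripper's body presses on something with over 40 N, if the wrist force passes 120 N, or if a joint passes its speed limit or range.

### The arm

A 6-joint arm with a two-finger parallel gripper is mounted at the origin on the work surface. World frame = base frame: x ahead of the robot, y to its left, z up, the work surface at z = 0. Lengths are in m, angles in rad, forces in N, time in s.
With the tool pointing down it reaches from about 0.275 to 0.825 m from the base axis. Payload 4.9 kg.
Tool frame: the origin (TCP) lies at the very end of the fingers, on their centre line; the grasp point (between the pads) lies bot.hold_point_z behind it (bot.hold_point_z is the distance from the TCP to the grasp point, in m); z points along the fingers, y is the line along which they close (so a half turn about z gives the same grasp; the last joint's range is limited). The gripper opens to 85 mm and grips with 20 to 120 N. Pads are 22 mm wide; open, the fingers measure 114 mm over their backs; the gripper's body (76 mm by 85 mm) begins 54 mm behind the grasp point. The pads swing forward as they close: fully open they stand 13 mm farther back than shut.
Start: joints at [-0.134, 0.326, -0.193, 1.052, 0, 1.437], TCP at [0.55, 0, 0.231] pointing down, gripper open.
Joint ranges: [-2.65, 2.65], [-0.97, 1.79], [-1.3, 1.35], [-1.93, 2.1], [-1.47, 1.37], [-3.14, 3.14]. Speed limits (rad/s): [2.57, 2.57, 3.14, 3.14, 3.14, 3.14].

### API

Orientations are given as a rotation vector (axis times angle).
In Python, from workcell import read_state, optics, bot gives the robot as it stands.
- The arm moves only by the tool servo_tool, never from a script. Its argument "rows" is a list of rows, each a list of 3 entries, a list of its own where there are three numbers: the opening, from 0 (shut) to 1 (fully open), then the shift along the tool's x, y, z scaled (see below), then the turn, a rotation vector about the tool's x, y, z scaled (see below). In form: [[jaw, [tx, ty, tz], [wx, wy, wz]], ...]. A call has exactly 5 rows; each row is the pose to reach, as a shift and turn from the pose commanded when the call began, along the tool's axes at that moment; what a row does not reach only later rows make up. The controller multiplies each number of a shift by 0.12 m and each number of a turn by 0.5 rad. A row lasts 1/8 s, in which the tool goes at most 62.5 mm and 10.7 degrees, less where a joint would pass 70% of its speed; a pose out of reach is approached as far as the arm can. A call with a number of a shift or a turn outside -1 to 1 is refused whole. A call with a gripper value outside its range is refused whole. The fingers move at their own pace and stop on an object; the grip force is fixed at half the most. Time passes only in rows, so rows that repeat a pose let the fingers close, or fill a call up. It gives the time, the measured TCP pose, the force, the opening and the grip force at its end, in the units of the state.
- read_state(): the state, without advancing time (a new reading comes with each control period).
- optics.read_camera(name): name is "scene" or "side" or "wrist"; returns a dict with "color" (400x640x3 uint8, blue, green, red), "camera_matrix" (3x3 intrinsics, pixels), "k1" (the pictures are not rectified: a ray, as slopes to the right and down, at radius r is drawn at 1 + k1 r^2 times it, then the intrinsics apply), "eye" and "rotation" of the camera in the world. Camera axes: x right, y up, looking along -z (the intrinsics and any distortion apply to the point x, -y, -z); pixel columns grow to the right and rows downward; lengths in m; the calibration is good to about 2 mm. A picture is of the moment at which its call begins. There is no depth.
- bot.hand_in(): hands the job in; it is judged then, once.
The state is a dict: "time_s": time; "joint_pos": joint angles; "qvel": joint speeds; "joint_efforts": joint torques, N m; "tcp_pos": TCP position; "eef_rot": TCP orientation; "force": force on the tool from outside, world axes, zero at the start; "torque": the same for the moment, N m; "grip_width": opening from 0.0 (shut) to 1.0 (fully open); "grasp_force": force on a finger pad.
Only numpy, scipy, OpenCV 4.12 (cv2) and the standard library are available. Lean on these libraries where they do the work, as an engineer would, in place of code of your own. Each camera call takes 0.05 s, during which the arm holds its last target. There are 200 camera calls.

## Working session

There is one attempt and no reset: what is moved stays moved. The work goes in short steps, Python scripts to look and compute and a tool call to move; the robot and the scene stay as the last step left them, time stands still between calls to the robot, and variables do not carry over. Pictures are saved under pics/ and viewed, at most 14 in all, crops included, and the job is handed in when it is done.

Besides the shell and the picture viewer there is one more tool, called after ">>>" as name(argument=value, ...) on one line, values as JSON. servo_tool: Moves the arm, as the interface text tells. Shifts and turns lie within -1 to 1; 1 stands for 0.12 m of shift or 0.5 rad of turn. Its arguments: {"type":"object","properties":{"rows":{"type":"array","items":{"type":"array"}}},"required":["rows"]}

```bash
mkdir -p pics; ls; cat > h.py <<'E'
import numpy as np, cv2
from scipy.spatial.transform import Rotation as R
from workcell import read_state, optics, bot
def cam(n, save=None):
    c=optics.read_camera(n)
    if save: cv2.imwrite('pics/'+save+'.png',c['color'])
    return c
def ray(c,px):
    K=np.array(c['camera_matrix'],float);k1=float(c['k1'])
    p=cv2.undistortPoints(np.array([[px]],float),K,np.array([k1,0,0,0,0.]))[0,0]
    d=np.array(c['rotation'])@np.array([p[0],-p[1],-1.]); return np.array(c['eye']),d
def onz(c,px,z):
    e,d=ray(c,px); return e+d*(z-e[2])/d[2]
def proj(c,P):
    q=np.array(c['rotation']).T@(np.array(P)-np.array(c['eye'])); x=np.array([q[0],-q[1]])/-q[2]
    x=x*(1+c['k1']*(x@x)); K=np.array(c['camera_matrix']); return K[:2,:2]@x+K[:2,2]
def tri(obs):
    A=np.zeros((3,3));b=np.zeros(3)
    for c,px in obs:
        e,d=ray(c,px);d=d/np.linalg.norm(d);M=np.eye(3)-np.outer(d,d);A+=M;b+=M@e
    P=np.linalg.solve(A,b); return P,[np.round(np.linalg.norm(proj(c,P)-px),1) for c,px in obs]
E
python3 - <<'E'
from h import *
for n in['scene','side','wrist']:
    c=cam(n,n+'0');print(n,np.round(c['eye'],3),np.round(c['rotation'],2).tolist(),np.round(c['camera_matrix'],1).tolist(),c['k1'])
s=read_state();print(s['tcp_pos'],s['eef_rot'],R.from_rotvec(s['eef_rot']).as_matrix().round(2),bot.hold_point_z)
E
```

```text
pics
scene [ 1.144 -0.319  0.706] [0.78, 0.44, 0.91] [[390.2, 0.0, 326.8], [0.0, 390.2, 192.6], [0.0, 0.0, 1.0]] -0.018594261509377923
side [-0.057  0.785  0.934] [0.37, -0.99, -2.24] [[489.9, 0.0, 320.7], [0.0, 489.9, 197.7], [0.0, 0.0, 1.0]] -0.1276821748392164
wrist [0.549 0.075 0.374] [-0.3, 0.0, 0.0] [[328.5, 0.0, 315.6], [0.0, 328.5, 197.1], [0.0, 0.0, 1.0]] -0.0308384383950732
[5.49556049e-01 8.83986811e-05 2.30680477e-01] [-2.22066864e+00 -2.22068620e+00  1.24351936e-03] [[-0.  1. -0.]
 [ 1.  0.  0.]
 [ 0. -0. -1.]] 0.0187
```

```bash
python3 -c "
import time;print(1)"
```

```text
1
```

```bash
sed -i "s/    c=optics.read_camera(n)/    c=dict(optics.read_camera(n)); c['rotation']=R.from_rotvec(c['rotation']).as_matrix()/" h.py
```

```text
(no output)
```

View pics/scene0.png

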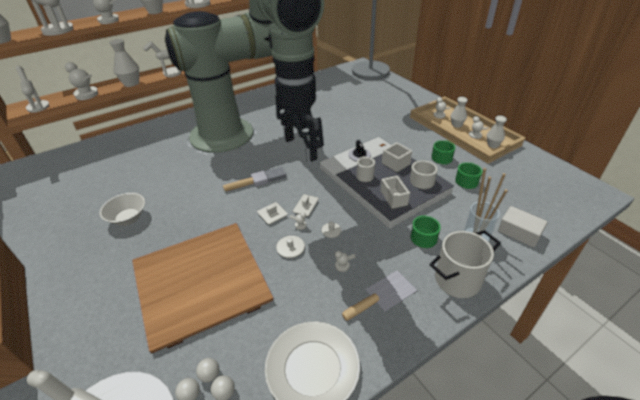

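View pics/side0.png

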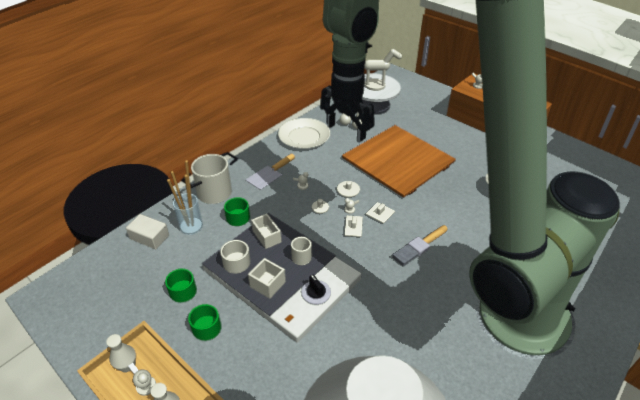

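View pics/wrist0.png

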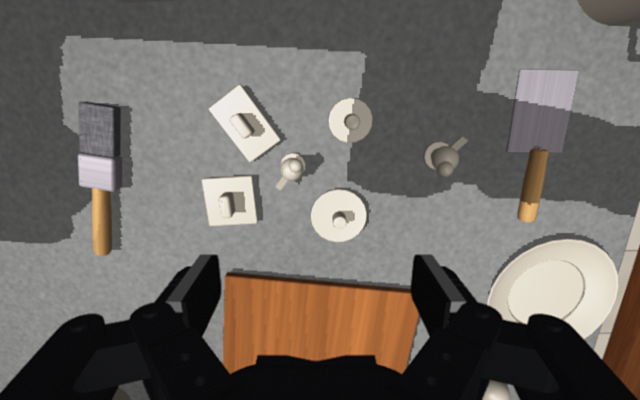

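The scene and side views show all four jars on the warmer: in the side view, slim is at (301,250), square (266,277), round (235,257) and oblong (266,230). The dial is at (316,288). In the wrist view the lids are oblong (243,123), square (229,201), slim (350,120) and round (340,215), with birds at (291,170) and (443,158). The board is at the bottom.

```bash
python3 - <<'E'
from h import *
s=cam('scene');d=cam('side')
for n,a,b in [('slim',(366,170),(301,250)),('sq',(397,156),(267,277)),('rd',(423,175),(235,257)),('ob',(396,191),(266,230)),('dial',(360,150),(316,287)),('warm corner far',(451,184),(262,202)),('rdlid',(291,245),(348,187)),('sqlid',(272,213),(380,211))]:
    P,e=tri([(s,a),(d,b)]);print(n,P.round(3),e)
for n,px in [('bTL',(399,126)),('bR',(455,158)),('bB',(403,194)),('bL',(343,157))]: print(n,onz(d,px,.018).round(3))
for n,px in [('TL',(238,227)),('TR',(271,300)),('BR',(150,343)),('BL',(133,267))]: print(n,onz(s,px,.018).round(3))
E
```

```text
slim [0.489 0.231 0.055] [np.float64(1.2), np.float64(1.4)]
sq [0.49  0.342 0.056] [np.float64(1.1), np.float64(1.3)]
rd [0.592 0.348 0.051] [np.float64(0.6), np.float64(0.7)]
ob [0.601 0.24  0.053] [np.float64(1.6), np.float64(1.6)]
dial [0.393 0.284 0.046] [np.float64(1.0), np.float64(1.4)]
warm corner far [0.676 0.254 0.122] [np.float64(27.7), np.float64(25.4)]
rdlid [ 0.576 -0.058  0.014] [np.float64(1.2), np.float64(1.0)]
sqlid [ 0.45  -0.043  0.011] [np.float64(0.9), np.float64(0.8)]
bTL [ 0.639 -0.411  0.018]
bR [ 0.411 -0.384  0.018]
bB [ 0.438 -0.137  0.018]
bL [ 0.671 -0.156  0.018]
TL [ 0.456 -0.137  0.018]
TR [ 0.689 -0.167  0.018]
BR [ 0.644 -0.401  0.018]
BL [ 0.437 -0.384  0.018]
```

>>> servo_tool(rows=[[1,[0.5,-0.3,-0.3],[0,0,0]],[1,[1,-0.6,-0.6],[0,0,0]],[1,[1,-0.6,-0.6],[0,0,0]],[1,[1,-0.6,-0.6],[0,0,0]],[1,[1,-0.6,-0.6],[0,0,0]]])

```text
time_s: 0.88
tcp_pos: [0.4782, 0.1196, 0.3028]
eef_rot: [2.221, 2.221, -0.001]
force: [-0.4, 0.2, 0.1]
grip_width: 1.002
grasp_force: 0.0
```

>>> servo_tool(rows=[[1,[0.5,0,0],[0,0,0]],[1,[1,0,0],[0,0,0]],[1,[1,0,0],[0,0,0]],[1,[1,0,0],[0,0,0]],[1,[1,0,0],[0,0,0]]])

```text
time_s: 1.5
tcp_pos: [0.4783, 0.2384, 0.3028]
eef_rot: [-2.224, -2.219, 0.002]
force: [0.2, -0.3, 0.5]
grip_width: 0.998
grasp_force: 0.0
```

```bash
python3 - <<'E'
from h import *
c=cam('wrist','wrist1');print(c['eye'],R.from_matrix(c['rotation']).as_rotvec(),read_state()['tcp_pos'])
E
```

```text
[0.47817225 0.31321841 0.44578236] [-0.29711066  0.00132279 -0.0016749 ] [0.47835115 0.23845503 0.30304761]
```

View pics/wrist1.png

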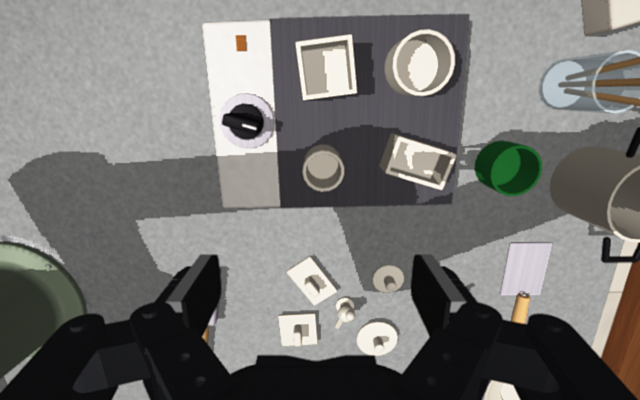

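The wrist view shows all four jars (rims square (327,68), round (422,63), slim (323,167), oblong (420,162)). The dial is at (244,122), with its bar lying roughly along image x. I'll enlarge that part.

```bash
python3 - <<'E'
from h import *
i=cv2.imread('pics/wrist1.png')[0:215,195:480]
cv2.imwrite('pics/crop1.png',cv2.resize(i,None,fx=2.75,fy=2.75,interpolation=cv2.INTER_CUBIC))
E
```

```text
(no output)
```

View pics/crop1.png

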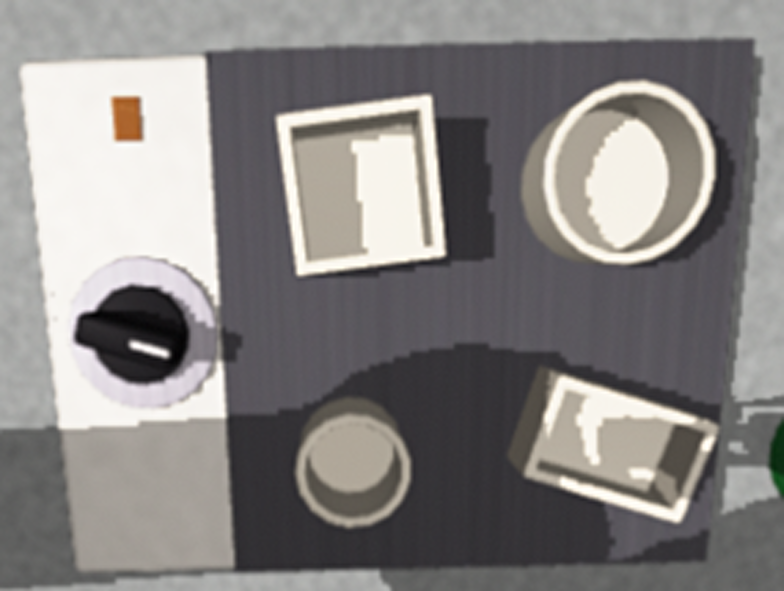

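The crop shows the dial's white mark pointing to +x, about 13° below the image x axis. That puts the dial near 3.37 rad, so it needs about a 3.4 rad anticlockwise turn. Next I measure the dial, the warmer and the jars.

```bash
python3 - <<'E'
from h import *
c=cam('wrist'); i=c['color']
f=lambda x,y:(x/2.75+195-.3,y/2.75-.3)
print('disc',onz(c,f(143,332),.038).round(4),[onz(c,f(*p),.04).round(4)[:2] for p in[(68,332),(217,332),(143,256),(143,408)]])
a=onz(c,f(76,330),.07);b=onz(c,f(187,355),.07);print('bar ends',a.round(4),b.round(4))
m=onz(c,f(130,344),.07);n=onz(c,f(168,353),.07);print('mark',m.round(4),n.round(4),np.degrees(np.arctan2(*(n-m)[[1,0]])))
for p in[(208,52),(755,40),(708,560),(235,570)]:print('hot',onz(c,f(*p),.03).round(4))
for n,p in dict(sq=(362,186),rd=(631,173),sl=(353,470),ob=(621,446)).items():print(n,onz(c,f(*p),.08 if n=='sl' else .07 if n=='ob' else .076).round(4))
print(read_state()['joint_pos'])
E
```

```text
disc [0.394 0.286 0.038] [array([0.3613, 0.2863]), array([0.4271, 0.286 ]), array([0.3964, 0.3182]), array([0.3924, 0.2527])]
bar ends [0.3733 0.2891 0.07  ] [0.4182 0.2788 0.07  ]
mark [0.395  0.2834 0.07  ] [0.4104 0.2797 0.07  ] -13.505420284149512
hot [0.4262 0.3998 0.03  ]
hot [0.6544 0.4051 0.03  ]
hot [0.6605 0.1769 0.03  ]
hot [0.4302 0.1722 0.03  ]
sq [0.4893 0.3432 0.076 ]
rd [0.5925 0.3482 0.076 ]
sl [0.4862 0.2327 0.08  ]
ob [0.5997 0.2408 0.07  ]
[ 3.24684454e-01  2.60313189e-01 -9.89747026e-02  1.21170796e+00
 -1.74484942e-04  1.89785780e+00]
```

>>> servo_tool(rows=[[1,[0.2,-0.35,0.3],[0,0,-0.37]],[1,[0.38,-0.7,0.67],[0,0,-0.74]],[1,[0.38,-0.7,0.67],[0,0,-1]],[1,[0.38,-0.7,0.67],[0,0,-1]],[1,[0.38,-0.7,0.67],[0,0,-1]]])

```text
time_s: 2.22
tcp_pos: [0.3953, 0.2855, 0.2238]
eef_rot: [1.606, 2.698, 0.003]
force: [0.6, 0.6, -0.5]
grip_width: 1.004
grasp_force: 0.0
```

>>> servo_tool(rows=[[1,[0,0,0],[0,0,-0.37]],[1,[0,0,0],[0,0,-0.74]],[1,[0,0,0],[0,0,-1]],[1,[0,0,0],[0,0,-1]],[1,[0,0,0],[0,0,-1]]])

```text
time_s: 2.85
tcp_pos: [0.3947, 0.2855, 0.2233]
eef_rot: [0.889, 3.012, 0.001]
force: [-0.9, -0.1, -0.7]
grip_width: 0.999
grasp_force: 0.0
```

>>> servo_tool(rows=[[1,[0,0,0],[0,0,-0.35]],[1,[0,0,0],[0,0,-0.68]],[1,[0,0,0],[0,0,-0.68]],[1,[0,0,0],[0,0,-0.68]],[1,[0,0,0],[0,0,-0.68]]])

```text
time_s: 3.48
tcp_pos: [0.3941, 0.2856, 0.2229]
eef_rot: [0.364, 3.12, 0.0]
force: [-0.6, -0.2, -0.1]
grip_width: 1.002
grasp_force: 0.0
```

```bash
python3 - <<'E'
from h import *
c=cam('wrist'); s=read_state()
M=R.from_rotvec(s['eef_rot']).as_matrix();print(s['tcp_pos'],M.round(3).tolist(),s['joint_pos'].round(2) if hasattr(s['joint_pos'],'round') else s['joint_pos'])
i=c['color']
for P in([.394,.285,.07],):print(proj(c,P))
u,v=proj(c,[.394,.285,.05]).astype(int)
y0,x0=max(0,v-110),max(0,u-140)
cr=i[y0:v+110,x0:u+140];print(x0,y0)
cv2.imwrite('pics/dial.png',cv2.resize(cr,None,fx=2.5,fy=2.5,interpolation=cv2.INTER_CUBIC))
E
```

```text
[0.39404005 0.28561563 0.22289313] [[-0.973, 0.23, -0.0], [0.23, 0.973, 0.0], [0.0, 0.0, -1.0]] [ 0.48  0.22 -0.37  0.99  0.    0.71]
[314.71148327 181.29300783]
174 66
```

View pics/dial.png

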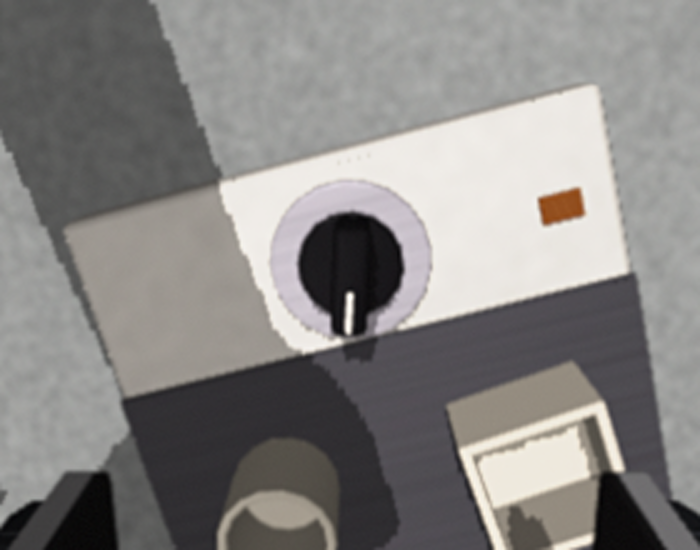

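The bar lies vertically in this view, centred at pixel (314,171), with the mark end at (313,199). That matches the prediction.

```bash
python3 - <<'E'
from h import *
c=cam('wrist')
g=lambda x,y:(x/2.5+174-.3,y/2.5+66-.3)
print('mark end',onz(c,g(348,333),.07),'disc c',onz(c,g(351,264),.04),onz(c,g(298,264),.04),onz(c,g(404,264),.04),'skirt',onz(c,g(351,263),.03))
c1=dict(c);c1['eye']=np.array([0.47817225,0.31321841,0.44578236]);c1['rotation']=R.from_rotvec([-0.29711066,0.00132279,-0.0016749]).as_matrix()
f=lambda x,y:(x/2.75+195-.3,y/2.75-.3)
print(tri([(c,g(348,333)),(c1,f(169,353))]))
E
```

```text
mark end [0.4102498  0.27939631 0.07      ] disc c [0.3911077  0.28501448 0.04      ] [0.38616777 0.26410517 0.04      ] [0.39604175 0.30592875 0.04      ] skirt [0.39285502 0.28457232 0.03      ]
(array([0.41055719, 0.2793919 , 0.06897291]), [np.float64(0.1), np.float64(0.1)])
```

>>> servo_tool(rows=[[1,[0.02,-0.01,0.5],[0,0,0]],[1,[0.026,-0.016,1],[0,0,0]],[1,[0.026,-0.016,1],[0,0,0]],[1,[0.026,-0.016,1],[0,0,0]],[1,[0.026,-0.016,1],[0,0,0]]])

```text
time_s: 4.2
tcp_pos: [0.3925, 0.2855, 0.1054]
eef_rot: [0.361, 3.117, 0.004]
force: [0.4, 0.1, 0.4]
grip_width: 1.001
grasp_force: 0.0
```

>>> servo_tool(rows=[[1,[0,0,0.24],[0,0,0]],[1,[0,0,0.475],[0,0,0]],[1,[0,0,0.475],[0,0,0]],[0.3,[0,0,0.475],[0,0,0]],[0.1,[0,0,0.475],[0,0,0]]])

```text
time_s: 4.82
tcp_pos: [0.3917, 0.2851, 0.0474]
eef_rot: [0.361, 3.118, 0.002]
force: [0.7, 0.9, -0.0]
grip_width: 0.606
grasp_force: 0.0
```

>>> servo_tool(rows=[[0,[0,0,0],[0,0,0]],[0,[0,0,0],[0,0,0]],[0,[0,0,0],[0,0,0]],[0,[0,0,0],[0,0,0]],[0,[0,0,0],[0,0,0]]])

```text
time_s: 5.45
tcp_pos: [0.391, 0.2845, 0.0465]
eef_rot: [0.362, 3.12, 0.0]
force: [0.0, -1.8, 5.8]
grip_width: 0.148
grasp_force: 59.0
```

>>> servo_tool(rows=[[0,[0,0,0],[0,0,-0.3]],[0,[0,0,0],[0,0,-0.6]],[0,[0,0,0],[0,0,-0.9]],[0,[0,0,0],[0,0,-1]],[0,[0,0,0],[0,0,-1]]])

```text
time_s: 6.08
tcp_pos: [0.3909, 0.2837, 0.0465]
eef_rot: [-0.421, 3.112, -0.003]
force: [-1.2, -3.2, 6.0]
grip_width: 0.15
grasp_force: 59.3
```

>>> servo_tool(rows=[[0,[0,0,0],[0,0,-0.3]],[0,[0,0,0],[0,0,-0.6]],[0,[0,0,0],[0,0,-0.9]],[0,[0,0,0],[0,0,-1]],[0,[0,0,0],[0,0,-1]]])

```text
time_s: 6.7
tcp_pos: [0.3914, 0.2831, 0.0465]
eef_rot: [-1.178, 2.912, -0.006]
force: [0.7, -5.6, 7.2]
grip_width: 0.153
grasp_force: 59.3
```

>>> servo_tool(rows=[[0,[0,0,0],[0,0,-0.3]],[0,[0,0,0],[0,0,-0.6]],[0,[0,0,0],[0,0,-0.9]],[0,[0,0,0],[0,0,-1]],[0,[0,0,0],[0,0,-1]]])

```text
time_s: 7.32
tcp_pos: [0.392, 0.2827, 0.0465]
eef_rot: [-1.861, 2.531, -0.009]
force: [2.9, -6.4, 5.9]
grip_width: 0.15
grasp_force: 59.1
```

>>> servo_tool(rows=[[0,[0,0,0],[0,0,-0.3]],[0,[0,0,0],[0,0,-0.6]],[0,[0,0,0],[0,0,-0.9]],[0,[0,0,0],[0,0,-1]],[0,[0,0,0],[0,0,-1]]])

```text
time_s: 7.95
tcp_pos: [0.3928, 0.2826, 0.0465]
eef_rot: [2.429, -1.992, 0.01]
force: [5.1, -7.2, 3.6]
grip_width: 0.153
grasp_force: 58.8
```

>>> servo_tool(rows=[[0,[0,0,0],[0,0,-0.3]],[0,[0,0,0],[0,0,-0.6]],[0,[0,0,0],[0,0,-0.9]],[0,[0,0,0],[0,0,-1]],[0,[0,0,0],[0,0,-1]]])

```text
time_s: 8.57
tcp_pos: [0.3935, 0.2829, 0.0465]
eef_rot: [2.845, -1.329, 0.011]
force: [5.3, -6.0, -0.4]
grip_width: 0.155
grasp_force: 58.4
```

>>> servo_tool(rows=[[0,[0,0,0],[0,0,-0.3]],[0,[0,0,0],[0,0,-0.6]],[0,[0,0,0],[0,0,-0.9]],[0,[0,0,0],[0,0,-1]],[0,[0,0,0],[0,0,-1]]])

```text
time_s: 9.2
tcp_pos: [0.394, 0.2836, 0.0466]
eef_rot: [3.086, -0.583, 0.011]
force: [7.1, -4.4, -0.6]
grip_width: 0.151
grasp_force: 58.2
```

```bash
python3 -c "
from h import *
s=read_state();M=R.from_rotvec(s['eef_rot']).as_matrix();print(np.degrees(np.arctan2(M[1,1],M[0,1])),s['joint_pos'],s['torque'],s['force'])"
```

```text
-111.40312474152758 [ 0.47504416  0.42307847 -0.59907172  0.54400919 -0.00530017 -2.29300587] [-0.87488165 -1.38175402  0.02741458] [ 7.12118171 -4.39204187 -0.62898954]
```

>>> servo_tool(rows=[[0,[0,0,0],[0,0,-0.25]],[0,[0,0,0],[0,0,-0.5]],[0,[0,0,0],[0,0,-0.75]],[0,[0,0,0],[0,0,-0.84]],[0,[0,0,0],[0,0,-0.88]]])

```text
time_s: 9.82
tcp_pos: [0.3941, 0.2842, 0.0466]
eef_rot: [3.139, 0.101, 0.01]
force: [7.4, -2.5, -1.7]
grip_width: 0.155
grasp_force: 65.7
```

```bash
python3 -c "
from h import *
s=read_state();M=R.from_rotvec(s['eef_rot']).as_matrix();print(np.degrees(np.arctan2(M[1,1],M[0,1])),s['joint_pos'],s['torque'],s['force'])"
```

```text
-86.29927798138934 [ 0.47512424  0.42319474 -0.59878456  0.54353175 -0.00375973 -2.73107238] [-0.41151827 -1.33481614 -1.06255088] [ 7.4075669  -2.54652591 -1.73395454]
```

>>> servo_tool(rows=[[0.3,[0,0,0],[0,0,0]],[0.5,[0,0,0],[0,0,0]],[0.8,[0,0,0],[0,0,0]],[1,[0,0,-0.1],[0,0,0]],[1,[0,0,-0.5],[0,0,0]]])

```text
time_s: 10.45
tcp_pos: [0.3885, 0.2835, 0.1051]
eef_rot: [3.138, 0.106, -0.008]
force: [-0.0, -0.3, 0.2]
grip_width: 1.003
grasp_force: 0.0
```

>>> servo_tool(rows=[[1,[0,0,-0.5],[0,0,0]],[1,[0,0,-1],[0,0,0.3]],[1,[0.5,0,-1],[0,0,0.6]],[1,[1,0,-1],[0,0,0.9]],[1,[1,0,-1],[0,0,1]]])

```text
time_s: 11.08
tcp_pos: [0.5139, 0.2924, 0.2259]
eef_rot: [-3.066, 0.681, -0.003]
force: [-1.2, -0.1, -0.2]
grip_width: 0.994
grasp_force: 0.0
```

>>> servo_tool(rows=[[1,[0,0,-0.3],[0,0,0.35]],[1,[0,0,-0.5],[0,0,0.7]],[1,[0,0,-0.5],[0,0,1]],[1,[0,0,-0.5],[0,0,1]],[1,[0,0,-0.5],[0,0,1]]])

```text
time_s: 11.7
tcp_pos: [0.5099, 0.2925, 0.2859]
eef_rot: [2.808, -1.409, -0.001]
force: [0.3, 0.1, -0.0]
grip_width: 0.996
grasp_force: 0.0
```

>>> servo_tool(rows=[[1,[0,0,0],[0,0,0.35]],[1,[0,0,0],[0,0,0.7]],[1,[0,0,0],[0,0,1]],[1,[0,0,0],[0,0,1]],[1,[0,0,0],[0,0,1]]])

```text
time_s: 12.32
tcp_pos: [0.5101, 0.2925, 0.2857]
eef_rot: [2.372, -2.059, -0.0]
force: [-0.0, -0.4, -0.1]
grip_width: 1.0
grasp_force: 0.0
```

>>> servo_tool(rows=[[1,[0,0,0],[0,0,0.35]],[1,[0,0,0],[0,0,0.7]],[1,[0,0,0],[0,0,1]],[1,[0,0,0],[0,0,1]],[1,[0,0,0],[0,0,1]]])

```text
time_s: 12.95
tcp_pos: [0.5103, 0.2925, 0.2859]
eef_rot: [1.79, -2.582, -0.0]
force: [0.3, -0.7, 1.3]
grip_width: 1.002
grasp_force: 0.0
```

>>> servo_tool(rows=[[1,[0,0,0],[0,0,0.35]],[1,[0,0,0],[0,0,0.7]],[1,[0,0,0],[0,0,1]],[1,[0,0,0],[0,0,1]],[1,[0,0,0],[0,0,1]]])

```text
time_s: 13.58
tcp_pos: [0.5103, 0.2925, 0.2859]
eef_rot: [1.095, -2.945, 0.0]
force: [0.2, -1.0, 0.5]
grip_width: 0.997
grasp_force: 0.0
```

>>> servo_tool(rows=[[1,[0,0,0],[0,0,0.35]],[1,[0,0,0],[0,0,0.7]],[1,[0,0,0],[0,0,1]],[1,[0,0,0],[0,0,1]],[1,[0,0,0],[0,0,1]]])

```text
time_s: 14.2
tcp_pos: [0.5103, 0.2926, 0.2859]
eef_rot: [0.333, -3.124, 0.0]
force: [0.4, -0.1, -0.1]
grip_width: 1.0
grasp_force: 0.0
```

>>> servo_tool(rows=[[1,[0,0,0],[0,0,0.2]],[1,[0,0,0],[0,0,0.4]],[1,[0,0,0],[0,0,0.4]],[1,[0,0,0],[0,0,0.4]],[1,[0,0,0],[0,0,0.4]]])

```text
time_s: 14.82
tcp_pos: [0.5103, 0.2926, 0.2859]
eef_rot: [-0.016, 3.142, -0.0]
force: [0.3, 0.2, 0.1]
grip_width: 1.001
grasp_force: 0.0
```

>>> servo_tool(rows=[[1,[-0.35,0,0],[0,0,0]],[1,[-0.7,0,0],[0,0,0]],[1,[-0.7,0,0],[0,0,0]],[1,[-0.7,0,0],[0,0,0]],[1,[-0.7,0,0],[0,0,0]]])

```text
time_s: 15.45
tcp_pos: [0.5933, 0.2935, 0.2863]
eef_rot: [0.016, -3.141, -0.0]
force: [-1.0, -0.1, -0.3]
grip_width: 0.998
grasp_force: 0.0
```

```bash
python3 - <<'E'
from h import *
c=cam('wrist','wrist2');s=read_state();M=R.from_rotvec(s['eef_rot']).as_matrix();print(s['tcp_pos'],M.round(3).tolist(),s['joint_pos'],s['force'],s['torque'])
print(np.array(c['eye']),R.from_matrix(c['rotation']).as_rotvec())
E
```

```text
[0.59339405 0.29356161 0.28644829] [[-1.0, -0.01, 0.0], [-0.01, 1.0, 0.0], [-0.0, 0.0, -1.0]] [3.47979810e-01 5.20548686e-01 2.46240841e-01 1.29625507e+00
 6.43642566e-05 3.37905500e-01] [0.50347699 0.16127287 0.31427414] [0.01789058 0.02530249 0.04060376]
[0.51794196 0.29253202 0.42927776] [-0.231407   -0.23670388  1.56845043]
```

View pics/wrist2.png

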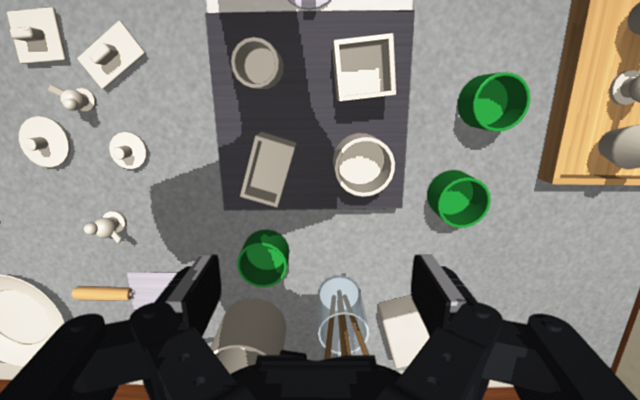

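This view shows slim (257,62), square (364,67), round (364,165) and oblong (268,170) on the plate; nothing has moved. I triangulate the rims against the first view.

```bash
python3 - <<'E'
from h import *
c=cam('wrist')
c1=dict(c);c1['eye']=np.array([0.47817225,0.31321841,0.44578236]);c1['rotation']=R.from_rotvec([-0.29711066,0.00132279,-0.0016749]).as_matrix()
f=lambda p:np.array((p[0]/2.75+195-.3,p[1]/2.75-.3))
mm=lambda l:np.mean(l,0)
sq=[(278,115),(432,96),(446,255),(297,275)];ob=[(557,373),(717,428),(682,522),(526,473)]
J={'sq':(f(mm(sq)),mm([(333,37),(391,33),(396,97),(338,102)])),'rd':(f((630.5,173)),(364,165)),'sl':(f((353,469.5)),(257,62.5)),'ob':(f(mm(ob)),mm([(257,133),(296,146),(278,206),(241,197)]))}
Z=dict(sq=.076,rd=.076,sl=.08,ob=.07)
for k,(a,b) in J.items():
    P,e=tri([(c1,a),(c,b)]);print(k,P.round(4),e,onz(c1,a,Z[k]).round(4)[:2],onz(c,b,Z[k]).round(4)[:2])
for n,q,z in(('sq',sq,.076),('ob',ob,.07)):
    Q=[onz(c1,f(p),z) for p in q]
    for a,b in zip(Q,Q[1:]+Q[:1]): d=b-a;print(n,np.hypot(*d[:2]).round(4),np.degrees(np.arctan2(d[1],d[0])).round(1))
E
```

```text
sq [0.4894 0.3428 0.0762] [np.float64(0.6), np.float64(0.6)] [0.4896 0.3433] [0.4891 0.3423]
rd [0.587  0.3457 0.0906] [np.float64(1.2), np.float64(1.1)] [0.5921 0.348 ] [0.5893 0.347 ]
sl [0.4863 0.235  0.0865] [np.float64(0.7), np.float64(0.8)] [0.4861 0.2329] [0.4861 0.2347]
ob [0.5937 0.2433 0.0882] [np.float64(0.3), np.float64(0.3)] [0.5995 0.2394] [0.5979 0.2409]
sq 0.0581 6.4
sq 0.0576 -83.0
sq 0.0589 -172.7
sq 0.0585 96.3
ob 0.0729 -18.2
ob 0.0424 -104.1
ob 0.0726 162.6
ob 0.0434 76.2
```

>>> servo_tool(rows=[[1,[0.45,-0.25,0.2],[0,0,0]],[1,[0.9,-0.49,0.5],[0,0,0]],[1,[0.9,-0.49,0.9],[0,0,0]],[1,[0.9,-0.49,1],[0,0,0]],[1,[0.9,-0.49,1],[0,0,0]]])

```text
time_s: 16.18
tcp_pos: [0.4876, 0.234, 0.1666]
eef_rot: [-0.015, 3.141, 0.0]
force: [0.4, 0.6, 0.0]
grip_width: 1.0
grasp_force: 0.0
```

>>> servo_tool(rows=[[1,[0,0,0.3],[0,0,0]],[1,[0,0,0.6],[0,0,0]],[1,[0,0,0.9],[0,0,0]],[1,[0,0,1],[0,0,0]],[1,[0,0,1.0],[0,0,0]]])

```text
time_s: 16.8
tcp_pos: [0.4881, 0.234, 0.0466]
eef_rot: [-0.015, 3.141, 0.0]
force: [0.1, -0.4, 0.0]
grip_width: 0.999
grasp_force: 0.0
```

>>> servo_tool(rows=[[1,[0,0,0.08],[0,0,0]],[0.5,[0,0,0.08],[0,0,0]],[0.3,[0,0,0.08],[0,0,0]],[0.3,[0,0,0.08],[0,0,0]],[0.3,[0,0,0.08],[0,0,0]]])

```text
time_s: 17.42
tcp_pos: [0.4874, 0.2335, 0.0372]
eef_rot: [-0.014, 3.14, -0.0]
force: [-0.5, -0.8, 5.1]
grip_width: 0.544
grasp_force: 61.7
```

>>> servo_tool(rows=[[0.3,[0,0,-0.2],[0,0,0]],[0.3,[0,0,-0.5],[0,0,0]],[0.3,[0,0,-1],[0,0,0]],[0.3,[0,0,-1],[0,0,0]],[0.3,[0,0,-1],[0,0,0]]])

```text
time_s: 18.05
tcp_pos: [0.4864, 0.2335, 0.156]
eef_rot: [0.015, -3.141, -0.0]
force: [-0.2, 0.7, -1.7]
grip_width: 0.545
grasp_force: 61.9
```

>>> servo_tool(rows=[[0.3,[0,-0.25,-0.3],[0,0,0]],[0.3,[0,-0.5,-0.5],[0,0,0]],[0.3,[0,-0.75,-0.5],[0,0,0]],[0.3,[0,-1,-0.5],[0,0,0]],[0.3,[0,-1,-0.5],[0,0,0]]])

```text
time_s: 18.68
tcp_pos: [0.4867, 0.112, 0.2144]
eef_rot: [0.01, -3.138, 0.001]
force: [-0.1, -0.3, -1.2]
grip_width: 0.543
grasp_force: 62.3
```

>>> servo_tool(rows=[[0.3,[0,-0.25,0],[0,0,0]],[0.3,[0,-0.5,0],[0,0,0]],[0.3,[0,-0.75,0],[0,0,0]],[0.3,[0,-1,0],[0,0,0]],[0.3,[0,-1,0],[0,0,0]]])

```text
time_s: 19.3
tcp_pos: [0.4885, -0.007, 0.215]
eef_rot: [0.011, -3.139, -0.001]
force: [0.0, 0.2, -0.7]
grip_width: 0.549
grasp_force: 62.4
```

>>> servo_tool(rows=[[0.3,[0,-0.25,0],[0,0,0]],[0.3,[0,-0.5,0],[0,0,0]],[0.3,[0,-0.75,0],[0,0,0]],[0.3,[0,-1,0],[0,0,0]],[0.3,[0,-1,0],[0,0,0]]])

```text
time_s: 19.92
tcp_pos: [0.4902, -0.1266, 0.2153]
eef_rot: [0.012, -3.141, -0.002]
force: [0.4, 0.7, -2.1]
grip_width: 0.546
grasp_force: 62.4
```

>>> servo_tool(rows=[[0.3,[0,-0.25,0],[0,0,0]],[0.3,[0,-0.5,0],[0,0,0]],[0.3,[0,-0.75,0],[0,0,0]],[0.3,[0,-1,0],[0,0,0]],[0.3,[0,-1,0],[0,0,0]]])

```text
time_s: 20.55
tcp_pos: [0.4916, -0.2462, 0.2155]
eef_rot: [0.013, -3.141, -0.002]
force: [-0.4, 0.9, -1.7]
grip_width: 0.543
grasp_force: 62.4
```

```bash
cat >> h.py <<'E'
def state():
    s=read_state();M=R.from_rotvec(s['eef_rot']).as_matrix()
    print('tcp',np.round(s['tcp_pos'],4),'psi',np.degrees(np.arctan2(M[1,1],M[0,1])).round(1),'tilt',M[2,2].round(4),'q',np.round(s['joint_pos'],2),'t',s['time_s'],'F',np.round(s['force'],1));return s
E
python3 - <<'E'
from h import *
state()
c=cam('wrist','wrist3')
hsv=cv2.cvtColor(c['color'],cv2.COLOR_BGR2HSV)
m=cv2.inRange(hsv,(5,100,40),(18,255,255)); m=cv2.morphologyEx(m,cv2.MORPH_OPEN,np.ones((5,5)))
cs,_=cv2.findContours(m,0,2);k=max(cs,key=cv2.contourArea)
h=cv2.convexHull(k)[:,0];a=cv2.approxPolyDP(h.reshape(-1,1,2),6,True)[:,0]
for p in a: print(p,onz(c,p,.018).round(3)[:2])
E
```

```text
tcp [ 0.4916 -0.2462  0.2155] psi 90.5 tilt -1.0 q [-0.6   0.34 -0.22  1.02  0.   -0.61] t 20.55 F [-0.4  0.9 -1.7]
[180  90] [ 0.411 -0.381]
[422 118] [ 0.436 -0.138]
[396 255] [ 0.59  -0.152]
[181 303] [ 0.656 -0.407]
```

View pics/wrist3.png

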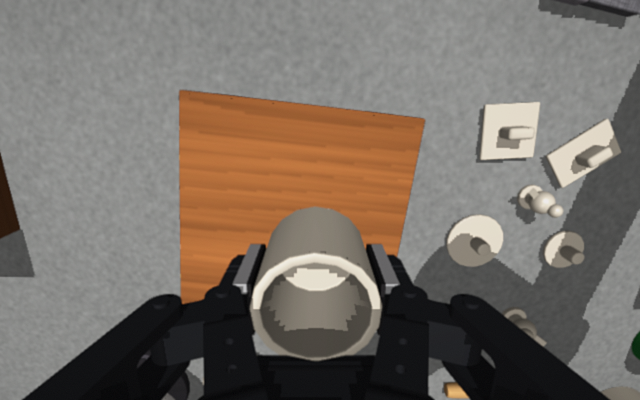

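The wrist view shows the slim jar held upright. The board's near edge runs from (180,90) to (422,118), so its yaw is -5.9° and its centre is about (0.548,-0.272). The lids are undisturbed.

>>> servo_tool(rows=[[0.3,[0.05,-0.3,0],[0,0,0]],[0.3,[0.086,-0.66,0.2],[0,0,0]],[0.3,[0.086,-0.66,0.5],[0,0,0]],[0.3,[0.086,-0.66,0.9],[0,0,0]],[0.3,[0.086,-0.66,1],[0,0,0]]])

```text
time_s: 21.22
tcp_pos: [0.4799, -0.322, 0.0931]
eef_rot: [0.017, -3.137, -0.008]
force: [-0.3, 0.8, -0.7]
grip_width: 0.544
grasp_force: 62.4
```

>>> servo_tool(rows=[[0.3,[0,0,0.2],[0,0,0]],[0.3,[0,0,0.4],[0,0,0]],[0.3,[0,0,0.5],[0,0,0]],[0.3,[0,0,0.55],[0,0,0]],[0.3,[0,0,0.57],[0,0,0]]])

```text
time_s: 21.85
tcp_pos: [0.4822, -0.3258, 0.0285]
eef_rot: [-0.015, 3.141, -0.001]
force: [-0.1, 0.6, -1.0]
grip_width: 0.551
grasp_force: 62.5
```

```bash
python3 -c "
from h import *
state()"
```

```text
tcp [ 0.4822 -0.3258  0.0285] psi 90.6 tilt -1.0 q [-0.72  0.59 -0.35  0.63  0.   -0.73] t 21.85 F [-0.1  0.6 -1. ]
```

>>> servo_tool(rows=[[0.3,[0,0,0.015],[0,0,0]],[0.3,[0,0,0.02],[0,0,0]],[0.7,[0,0,0.02],[0,0,0]],[0.9,[0,0,0.02],[0,0,0]],[1,[0,0,-0.1],[0,0,0]]])

```text
time_s: 22.48
tcp_pos: [0.4809, -0.3251, 0.0396]
eef_rot: [0.014, -3.14, -0.002]
force: [0.2, -0.2, 0.0]
grip_width: 1.002
grasp_force: 0.0
```

>>> servo_tool(rows=[[1,[0,0,-0.3],[0,0,0]],[1,[0,0,-0.7],[0,0,0]],[1,[0,0,-1],[0,0,0]],[1,[0,0.4,-1],[0,0,0]],[1,[0,0.9,-1],[0,0,0]]])

```text
time_s: 23.1
tcp_pos: [0.4814, -0.2179, 0.1617]
eef_rot: [-0.01, 3.138, -0.003]
force: [0.6, 1.0, -0.7]
grip_width: 1.001
grasp_force: 0.0
```

>>> servo_tool(rows=[[1,[0,0.5,-0.3],[0,0,0]],[1,[0,1,-0.6],[0,0,0]],[1,[0,1,-0.6],[0,0,0]],[1,[0,1,-0.6],[0,0,0]],[1,[0,1,-0.6],[0,0,0]]])

```text
time_s: 23.72
tcp_pos: [0.4793, -0.0987, 0.2313]
eef_rot: [0.012, -3.141, 0.0]
force: [0.4, 0.0, -0.8]
grip_width: 0.999
grasp_force: 0.0
```

```bash
python3 - <<'E'
from h import *
state(); c=cam('wrist','wrist4'); s=cam('side','side4')
E
```

```text
tcp [ 0.4793 -0.0987  0.2313] psi 90.5 tilt -1.0 q [-0.35  0.21 -0.34  1.01 -0.   -0.36] t 23.725 F [ 0.4  0.  -0.8]
```

View pics/wrist4.png

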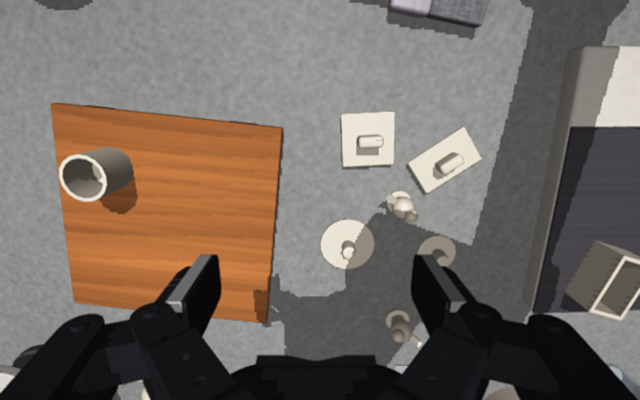

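The slim jar stands on the board at (84,178), the lids and birds are unmoved, and the square jar is next. I'm moving above it and will check it there.

>>> servo_tool(rows=[[1,[0,0.5,0],[0,0,0]],[1,[0,1,0],[0,0,0]],[1,[0,1,0],[0,0,0]],[1,[0,1,0],[0,0,0]],[1,[0,1,0],[0,0,0]]])

```text
time_s: 24.45
tcp_pos: [0.4786, 0.0207, 0.2316]
eef_rot: [0.011, -3.141, 0.0]
force: [-0.2, 1.0, -0.0]
grip_width: 1.004
grasp_force: 0.0
```

>>> servo_tool(rows=[[1,[0,0.5,0],[0,0,0]],[1,[0,1,0],[0,0,0]],[1,[0,1,0],[0,0,0]],[1,[0,1,0],[0,0,0]],[1,[0,1,0],[0,0,0]]])

```text
time_s: 25.08
tcp_pos: [0.4776, 0.1406, 0.2318]
eef_rot: [0.01, -3.141, 0.001]
force: [0.4, -0.7, -0.5]
grip_width: 1.002
grasp_force: 0.0
```

>>> servo_tool(rows=[[1,[0,0.5,0],[0,0,0]],[1,[0,1,0],[0,0,0]],[1,[0,1,0],[0,0,0]],[1,[0,1,0],[0,0,0]],[1,[0,1,0],[0,0,0]]])

```text
time_s: 25.7
tcp_pos: [0.4765, 0.2605, 0.2319]
eef_rot: [0.01, -3.141, 0.001]
force: [-1.0, 0.3, 0.1]
grip_width: 0.999
grasp_force: 0.0
```

>>> servo_tool(rows=[[1,[-0.1,0.4,0],[0,0,-0.2]],[1,[-0.12,0.67,0],[0,0,-0.22]],[1,[-0.12,0.67,0],[0,0,-0.22]],[1,[-0.12,0.67,0],[0,0,-0.22]],[1,[-0.12,0.67,0],[0,0,-0.22]]])

```text
time_s: 26.32
tcp_pos: [0.49, 0.3414, 0.232]
eef_rot: [0.184, -3.136, 0.0]
force: [0.1, -0.6, 0.3]
grip_width: 0.999
grasp_force: 0.0
```

```bash
cat >> h.py <<'E'
def outline(shape,xy,yaw,z,h=None):
    # 3D points of a rim/base outline
    t=np.linspace(0,2*np.pi,60,endpoint=False)
    if len(shape)==1: q=shape[0]/2*np.c_[np.cos(t),np.sin(t)]
    else: q=np.array([(1,1),(-1,1),(-1,-1),(1,-1)])*np.array(shape)/2
    a=np.radians(yaw);q=q@np.array([[np.cos(a),np.sin(a)],[-np.sin(a),np.cos(a)]])+xy
    return np.c_[q,np.full(len(q),z)]
def check(c,shape,xy,yaw,z0,z1,name=''):
    """silhouette centroid/area seen vs expected, offset in world mm at mid height"""
    P=np.vstack([outline(shape,xy,yaw,z0),outline(shape,xy,yaw,z1)])
    h=cv2.convexHull(np.array([proj(c,p) for p in P],np.float32))
    m=cv2.moments(h);ce=np.array([m['m10'],m['m01']])/m['m00']
    i=c['color'].astype(int); k=((i[...,2]-i[...,0]>6)&(i[...,2]>60)).astype(np.uint8)
    roi=np.zeros(k.shape,np.uint8);cv2.fillConvexPoly(roi,h.astype(np.int32),1);roi=cv2.dilate(roi,np.ones((31,31)))
    k=cv2.morphologyEx(k&roi,cv2.MORPH_OPEN,np.ones((3,3)))
    n,l,st,cc=cv2.connectedComponentsWithStats(k)
    if n<2: print(name,'none');return
    j=1+np.argmax(st[1:,4]); k=(l==j).astype(np.uint8)
    ct=max(cv2.findContours(k,0,2)[0],key=cv2.contourArea);hh=cv2.convexHull(ct);mm=cv2.moments(hh);co=np.array([mm['m10'],mm['m01']])/mm['m00']
    d=(onz(c,co,(z0+z1)/2)-onz(c,ce,(z0+z1)/2))[:2]
    print(name,'px',co.round(1),'exp',ce.round(1),'off mm',(d*1e3).round(1),'area ratio',round(mm['m00']/m['m00'],3),'minrect',cv2.minAreaRect(ct)[2])
    return d
E
python3 - <<'E'
from h import *
state(); c=cam('wrist','w5'); s=cam('side')
for cc in(c,s):
    check(cc,(.058,.058),(.4894,.343),6.7,.03,.076,'sq');check(cc,(.066,),(.591,.3475),0,.03,.076,'rd');check(cc,(.072,.044),(.599,.240),-17.5,.03,.07,'ob')
E
```

```text
tcp [0.49   0.3414 0.232 ] psi 96.7 tilt -1.0 q [ 0.49  0.41 -0.06  1.1  -0.    0.37] t 26.325 F [ 0.1 -0.6  0.3]
sq px [316.7 175.8] exp [317.  175.6] off mm [ 0.3 -0.3] area ratio 1.039 minrect 90.0
rd px [309.9 267.4] exp [309.8 266.6] off mm [1.  0.2] area ratio 0.993 minrect 90.0
ob px [213.6 250.8] exp [210.9 259.7] off mm [-11.2   2.7] area ratio 0.746 minrect 21.801406860351562
sq px [266.7 277.3] exp [265.6 278.1] off mm [-0.1 -3.2] area ratio 0.952 minrect 30.963754653930664
rd px [235.4 255.9] exp [234.4 256.5] off mm [-0.4 -2.9] area ratio 0.908 minrect 90.0
ob px [266.6 230.4] exp [265.  231.3] off mm [-0.7 -4.8] area ratio 0.869 minrect 63.43495178222656
```

>>> servo_tool(rows=[[1,[0,0.013,0.3],[0,0,0]],[1,[0,0.013,0.6],[0,0,0]],[1,[0,0.013,0.9],[0,0,0]],[1,[0,0.013,1],[0,0,0]],[1,[0,0.013,1],[0,0,0]]])

```text
time_s: 27.05
tcp_pos: [0.4895, 0.3439, 0.1118]
eef_rot: [0.186, -3.135, 0.001]
force: [-0.2, 0.4, 0.2]
grip_width: 1.001
grasp_force: 0.0
```

>>> servo_tool(rows=[[1,[0,0,0.3],[0,0,0]],[1,[0,0,0.5],[0,0,0]],[1,[0,0,0.63],[0,0,0]],[0.5,[0,0,0.63],[0,0,0]],[0.3,[0,0,0.63],[0,0,0]]])

```text
time_s: 27.68
tcp_pos: [0.4909, 0.3448, 0.038]
eef_rot: [-0.187, 3.134, 0.001]
force: [-0.0, -0.5, -0.9]
grip_width: 0.671
grasp_force: 64.3
```

>>> servo_tool(rows=[[0.3,[0,0,0],[0,0,0]],[0.3,[0,0,0],[0,0,0]],[0.3,[0,0,0],[0,0,0]],[0.3,[0,0,0],[0,0,0]],[0.3,[0,0,0],[0,0,0]]])

```text
time_s: 28.3
tcp_pos: [0.4908, 0.3449, 0.0377]
eef_rot: [-0.187, 3.134, 0.002]
force: [-0.1, 0.8, 5.1]
grip_width: 0.668
grasp_force: 65.2
```

>>> servo_tool(rows=[[0.3,[0,0,-0.2],[0,0,0]],[0.3,[0,0,-0.5],[0,0,0]],[0.3,[0,0,-0.8],[0,0,0]],[0.3,[0,0,-1],[0,0,0.3]],[0.3,[0,0,-1],[0,0,0.44]]])

```text
time_s: 28.92
tcp_pos: [0.4909, 0.3451, 0.1588]
eef_rot: [0.162, 3.134, 0.004]
force: [0.1, 0.7, -2.2]
grip_width: 0.671
grasp_force: 64.4
```

>>> servo_tool(rows=[[0.3,[-0.05,-0.2,-0.3],[0,0,0]],[0.3,[-0.12,-0.45,-0.4],[0,0,0]],[0.3,[-0.18,-0.7,-0.4],[0,0,0]],[0.3,[-0.25,-0.93,-0.4],[0,0,0]],[0.3,[-0.25,-0.93,-0.4],[0,0,0]]])

```text
time_s: 29.55
tcp_pos: [0.5084, 0.2287, 0.2042]
eef_rot: [-0.163, -3.137, 0.0]
force: [0.4, 0.6, -2.1]
grip_width: 0.67
grasp_force: 64.7
```

>>> servo_tool(rows=[[0.3,[-0.06,-0.23,0],[0,0,0]],[0.3,[-0.12,-0.46,0],[0,0,0]],[0.3,[-0.18,-0.7,0],[0,0,0]],[0.3,[-0.25,-0.93,0],[0,0,0]],[0.3,[-0.25,-0.93,0],[0,0,0]]])

```text
time_s: 30.18
tcp_pos: [0.5271, 0.1156, 0.2042]
eef_rot: [-0.161, -3.137, -0.0]
force: [-1.3, -0.1, -1.5]
grip_width: 0.668
grasp_force: 64.9
```

>>> servo_tool(rows=[[0.3,[-0.06,-0.23,0],[0,0,0]],[0.3,[-0.12,-0.46,0],[0,0,0]],[0.3,[-0.18,-0.7,0],[0,0,0]],[0.3,[-0.25,-0.93,0],[0,0,0]],[0.3,[-0.25,-0.93,0],[0,0,0]]])

```text
time_s: 30.8
tcp_pos: [0.546, 0.0021, 0.2041]
eef_rot: [0.16, 3.137, 0.001]
force: [-0.1, 0.6, -1.2]
grip_width: 0.673
grasp_force: 64.9
```

>>> servo_tool(rows=[[0.3,[-0.06,-0.23,0],[0,0,0]],[0.3,[-0.12,-0.46,0],[0,0,0]],[0.3,[-0.18,-0.7,0],[0,0,0]],[0.3,[-0.25,-0.93,0],[0,0,0]],[0.3,[-0.25,-0.93,0],[0,0,0]]])

```text
time_s: 31.42
tcp_pos: [0.5647, -0.1117, 0.2041]
eef_rot: [0.159, 3.137, 0.001]
force: [-0.1, 0.7, -1.6]
grip_width: 0.673
grasp_force: 64.9
```

>>> servo_tool(rows=[[0.3,[-0.06,-0.23,0],[0,0,0]],[0.3,[-0.12,-0.46,0],[0,0,0]],[0.3,[-0.18,-0.7,0],[0,0,0]],[0.3,[-0.25,-0.93,0],[0,0,0]],[0.3,[-0.25,-0.93,0],[0,0,0]]])

```text
time_s: 32.05
tcp_pos: [0.5834, -0.2256, 0.2039]
eef_rot: [0.159, 3.137, 0.001]
force: [-0.4, 0.9, -1.2]
grip_width: 0.673
grasp_force: 64.9
```

>>> servo_tool(rows=[[0.3,[-0.06,-0.23,0],[0,0,0]],[0.3,[-0.12,-0.46,0],[0,0,0]],[0.3,[-0.18,-0.7,0],[0,0,0]],[0.3,[-0.25,-0.93,0],[0,0,0]],[0.3,[-0.25,-0.93,0],[0,0,0]]])

```text
time_s: 32.67
tcp_pos: [0.6019, -0.3394, 0.2037]
eef_rot: [-0.158, -3.137, -0.002]
force: [0.0, 0.6, -1.4]
grip_width: 0.671
grasp_force: 64.9
```

```bash
cat >> h.py <<'E'
def go(x,y,z,psi):
    "units to target in tool axes"
    s=state();M=R.from_rotvec(s['eef_rot']).as_matrix();p=np.degrees(np.arctan2(M[1,1],M[0,1]))
    d=(psi-p+180)%360-180
    print('shift units',(M.T@(np.array([x,y,z])-s['tcp_pos'])/.12).round(3),'turn',round(-np.radians(d)/.5,3))
E
python3 -c "
from h import *
go(.6015,-.338,.0255,84.1)"
```

```text
tcp [ 0.6019 -0.3394  0.2037] psi 84.2 tilt -1.0 q [-0.62  0.61  0.19  1.15  0.   -0.52] t 32.675 F [ 0.   0.6 -1.4]
shift units [0.004 0.01  1.485] turn 0.004
```

>>> servo_tool(rows=[[0.3,[0,0.01,0.3],[0,0,0]],[0.3,[0,0.01,0.6],[0,0,0]],[0.3,[0,0.01,0.9],[0,0,0]],[0.3,[0,0.01,1],[0,0,0]],[0.3,[0,0.01,1],[0,0,0]]])

```text
time_s: 33.3
tcp_pos: [0.6015, -0.3371, 0.084]
eef_rot: [-0.156, -3.136, -0.002]
force: [0.5, -0.2, -1.6]
grip_width: 0.67
grasp_force: 64.9
```

>>> servo_tool(rows=[[0.3,[0,0,0.2],[0,0,0]],[0.3,[0,0,0.35],[0,0,0]],[0.3,[0,0,0.43],[0,0,0]],[0.3,[0,0,0.47],[0,0,0]],[0.3,[0,0,0.49],[0,0,0]]])

```text
time_s: 33.92
tcp_pos: [0.6018, -0.339, 0.0257]
eef_rot: [0.158, 3.137, -0.0]
force: [-0.2, -0.0, -1.2]
grip_width: 0.673
grasp_force: 64.9
```

>>> servo_tool(rows=[[0.3,[0,0,0.005],[0,0,0]],[0.7,[0,0,0.005],[0,0,0]],[0.9,[0,0,0.005],[0,0,0]],[1,[0,0,0],[0,0,0]],[1,[0,0,-0.3],[0,0,0]]])

```text
time_s: 34.55
tcp_pos: [0.5992, -0.3372, 0.0587]
eef_rot: [-0.158, -3.132, -0.006]
force: [0.5, -0.1, 0.1]
grip_width: 1.0
grasp_force: 0.0
```

>>> servo_tool(rows=[[1,[0,0,-0.4],[0,0,0]],[1,[0,0,-0.8],[0,0,0]],[1,[0,0,-1],[0,0,0]],[1,[0.05,0.4,-1],[0,0,0]],[1,[0.11,0.95,-1],[0,0,0]]])

```text
time_s: 35.17
tcp_pos: [0.6001, -0.2282, 0.182]
eef_rot: [0.163, 3.136, -0.001]
force: [0.5, 0.3, 0.3]
grip_width: 1.001
grasp_force: 0.0
```

>>> servo_tool(rows=[[1,[0.06,0.5,-0.2],[0,0,0]],[1,[0.11,0.95,-0.4],[0,0,0]],[1,[0.11,0.95,-0.4],[0,0,0]],[1,[0.11,0.95,-0.4],[0,0,0]],[1,[0.11,0.95,-0.4],[0,0,0]]])

```text
time_s: 35.8
tcp_pos: [0.5978, -0.1145, 0.2286]
eef_rot: [-0.161, -3.136, -0.0]
force: [-0.5, 0.2, 0.2]
grip_width: 1.0
grasp_force: 0.0
```

```bash
python3 - <<'E'
from h import *
state(); c=cam('wrist','w6')
check(c,(.048,),(.4815,-.3255),0,.018,.068,'sl');check(c,(.058,.058),(.6015,-.338),-5.9,.018,.064,'sq')
E
```

```text
tcp [ 0.5978 -0.1145  0.2286] psi 84.1 tilt -1.0 q [-0.31  0.44 -0.03  1.1  -0.   -0.21] t 35.8 F [-0.5  0.2  0.2]
sl px [85.7 75.7] exp [79.8 77.1] off mm [-0.5  6.1] area ratio 2.064 minrect 90.0
sq px [111.6 195.8] exp [104.4 198.5] off mm [-2.1  8.7] area ratio 1.797 minrect 90.0
```

>>> servo_tool(rows=[[1,[0.06,0.5,0],[0,0,0]],[1,[0.11,0.95,0],[0,0,0]],[1,[0.11,0.95,0],[0,0,0]],[1,[0.11,0.95,0],[0,0,0]],[1,[0.11,0.95,0],[0,0,0]]])

```text
time_s: 36.48
tcp_pos: [0.5967, -0.0001, 0.2292]
eef_rot: [-0.162, -3.137, 0.0]
force: [0.3, -0.5, 0.6]
grip_width: 0.991
grasp_force: 0.0
```

>>> servo_tool(rows=[[1,[0.06,0.5,0],[0,0,0]],[1,[0.11,0.95,0],[0,0,0]],[1,[0.11,0.95,0],[0,0,0]],[1,[0.11,0.95,0],[0,0,0]],[1,[0.11,0.95,0],[0,0,0]]])

```text
time_s: 37.1
tcp_pos: [0.5952, 0.1146, 0.2294]
eef_rot: [-0.162, -3.137, 0.001]
force: [-0.7, 0.3, -0.0]
grip_width: 0.999
grasp_force: 0.0
```

>>> servo_tool(rows=[[1,[0.06,0.5,0],[0,0,0]],[1,[0.11,0.95,0],[0,0,0]],[1,[0.11,0.95,0],[0,0,0]],[1,[0.11,0.95,0],[0,0,0]],[1,[0.11,0.95,0],[0,0,0]]])

```text
time_s: 37.72
tcp_pos: [0.5936, 0.2293, 0.2295]
eef_rot: [-0.162, -3.137, 0.001]
force: [0.1, 0.2, -0.0]
grip_width: 0.999
grasp_force: 0.0
```

>>> servo_tool(rows=[[1,[0.06,0.5,0],[0,0,0]],[1,[0.11,0.95,0],[0,0,0]],[1,[0.11,0.95,0],[0,0,0]],[1,[0.11,0.95,0],[0,0,0]],[1,[0.11,0.95,0],[0,0,0]]])

```text
time_s: 38.35
tcp_pos: [0.592, 0.344, 0.2296]
eef_rot: [-0.162, -3.137, 0.001]
force: [0.6, -1.0, 0.2]
grip_width: 1.001
grasp_force: 0.0
```

```bash
python3 - <<'E'
from h import *
c=cam('wrist','w7')
check(c,(.066,),(.591,.3475),0,.03,.076,'rd');check(c,(.072,.044),(.599,.240),-17.5,.03,.07,'ob')
go(.591,.3475,.036,84.1)
E
```

```text
rd px [319.2 176.9] exp [318.9 176. ] off mm [1.  0.2] area ratio 1.001 minrect 26.56505012512207
ob px [211.9 192.6] exp [213.4 191.7] off mm [ 0.8 -1.8] area ratio 1.016 minrect 7.431407928466797
tcp [0.5921 0.344  0.2297] psi 84.1 tilt -1.0 q [ 0.42  0.59  0.21  1.2  -0.    0.52] t 38.4 F [ 0.6 -0.2  0. ]
shift units [0.012 0.028 1.614] turn -0.0
```

>>> servo_tool(rows=[[1,[0,0.03,0.3],[0,0,0]],[1,[0,0.03,0.6],[0,0,0]],[1,[0,0.03,0.9],[0,0,0]],[1,[0,0.03,1],[0,0,0]],[1,[0,0.03,1],[0,0,0]]])

```text
time_s: 39.02
tcp_pos: [0.5919, 0.3486, 0.1094]
eef_rot: [-0.16, -3.137, 0.001]
force: [-0.3, 0.3, 0.9]
grip_width: 0.999
grasp_force: 0.0
```

>>> servo_tool(rows=[[1,[0,0,0.3],[0,0,0]],[1,[0,0,0.5],[0,0,0]],[1,[0,0,0.61],[0,0,0]],[1,[0,0,0.61],[0,0,0]],[0.6,[0,0,0.61],[0,0,0]]])

```text
time_s: 39.65
tcp_pos: [0.5931, 0.3497, 0.038]
eef_rot: [0.158, 3.135, 0.001]
force: [-0.8, -5.6, 2.5]
grip_width: 0.817
grasp_force: 2.1
```

>>> servo_tool(rows=[[0.4,[0,0,0],[0,0,0]],[0.4,[0,0,0],[0,0,0]],[0.4,[0,0,0],[0,0,0]],[0.4,[0,0,0],[0,0,0]],[0.4,[0,0,0],[0,0,0]]])

```text
time_s: 40.28
tcp_pos: [0.5934, 0.3499, 0.0386]
eef_rot: [0.158, 3.134, 0.002]
force: [-1.3, -0.8, 6.3]
grip_width: 0.751
grasp_force: 67.0
```

```bash
sed -i "s/(i\[...,2\]>60))/(i[...,2]>60)\&(i[...,0]>.6*i[...,2]))/" h.py; python3 - <<'E'
from h import *
s=state();print(s['grip_width'],s['grasp_force'])
c=cam('side')
check(c,(.048,),(.4815,-.3255),0,.018,.068,'sl');check(c,(.058,.058),(.6015,-.338),-5.9,.018,.064,'sq')
go(.4945,-.206,.19,84.1)
E
```

```text
tcp [0.5934 0.3499 0.0386] psi 84.2 tilt -1.0 q [ 0.43  0.74 -0.02  0.81 -0.    0.53] t 40.275 F [-1.3 -0.8  6.3]
0.751412725655047 66.99086794629693
sl px [426.5 151.9] exp [426.7 150.6] off mm [-3.1  5.8] area ratio 0.689 minrect 90.0
sq px [397.5 134. ] exp [396.5 134.1] off mm [-2.2 -2.4] area ratio 0.93 minrect 26.56505012512207
tcp [0.5934 0.3498 0.0386] psi 84.2 tilt -1.0 q [ 0.43  0.74 -0.02  0.81 -0.    0.53] t 40.325 F [-0.7 -1.   5.4]
shift units [ 0.349 -4.69  -1.269] turn 0.004
```

>>> servo_tool(rows=[[0.4,[0,0,-0.2],[0,0,0]],[0.4,[0,0,-0.5],[0,0,0]],[0.4,[0,0,-0.8],[0,0,0]],[0.4,[0,0,-1],[0,0,0]],[0.4,[0,0,-1],[0,0,0]]])

```text
time_s: 40.95
tcp_pos: [0.5935, 0.3502, 0.159]
eef_rot: [0.158, 3.133, 0.004]
force: [-0.4, 0.3, -2.5]
grip_width: 0.755
grasp_force: 66.9
```

>>> servo_tool(rows=[[0.4,[-0.03,-0.2,-0.3],[0,0,0]],[0.4,[-0.06,-0.45,-0.4],[0,0,0]],[0.4,[-0.1,-0.7,-0.4],[0,0,0]],[0.4,[-0.13,-0.94,-0.4],[0,0,0]],[0.4,[-0.13,-0.94,-0.4],[0,0,0]]])

```text
time_s: 41.58
tcp_pos: [0.5955, 0.2335, 0.2027]
eef_rot: [-0.163, -3.135, 0.002]
force: [-0.8, 0.9, -1.6]
grip_width: 0.753
grasp_force: 67.2
```

>>> servo_tool(rows=[[0.4,[-0.03,-0.23,0],[0,0,0]],[0.4,[-0.06,-0.46,0],[0,0,0]],[0.4,[-0.1,-0.7,0],[0,0,0]],[0.4,[-0.13,-0.94,0],[0,0,0]],[0.4,[-0.13,-0.94,0],[0,0,0]]])

```text
time_s: 42.2
tcp_pos: [0.6, 0.1208, 0.2031]
eef_rot: [-0.161, -3.136, 0.0]
force: [-0.3, 0.2, -3.2]
grip_width: 0.755
grasp_force: 67.3
```

>>> servo_tool(rows=[[0.4,[-0.03,-0.23,0],[0,0,0]],[0.4,[-0.06,-0.46,0],[0,0,0]],[0.4,[-0.1,-0.7,0],[0,0,0]],[0.4,[-0.13,-0.94,0],[0,0,0]],[0.4,[-0.13,-0.94,0],[0,0,0]]])

```text
time_s: 42.82
tcp_pos: [0.6045, 0.0076, 0.2035]
eef_rot: [-0.161, -3.137, -0.001]
force: [0.2, -0.4, -2.0]
grip_width: 0.754
grasp_force: 67.3
```

>>> servo_tool(rows=[[0.4,[-0.03,-0.23,0],[0,0,0]],[0.4,[-0.06,-0.46,0],[0,0,0]],[0.4,[-0.1,-0.7,0],[0,0,0]],[0.4,[-0.13,-0.94,0],[0,0,0]],[0.4,[-0.13,-0.94,0],[0,0,0]]])

```text
time_s: 43.45
tcp_pos: [0.6089, -0.1059, 0.2036]
eef_rot: [-0.16, -3.137, -0.001]
force: [0.5, 0.2, -2.0]
grip_width: 0.751
grasp_force: 67.3
```

>>> servo_tool(rows=[[0.4,[-0.03,-0.23,0],[0,0,0]],[0.4,[-0.06,-0.46,0],[0,0,0]],[0.4,[-0.1,-0.7,0],[0,0,0]],[0.4,[-0.13,-0.94,0],[0,0,0]],[0.4,[-0.13,-0.94,0],[0,0,0]]])

```text
time_s: 44.08
tcp_pos: [0.6132, -0.2194, 0.2036]
eef_rot: [-0.159, -3.137, -0.001]
force: [-0.9, 0.7, -0.6]
grip_width: 0.755
grasp_force: 67.3
```

```bash
python3 - <<'E'
from h import *
go(.614,-.2185,.0265,84.1)
c=cam('side')
check(c,(.048,),(.4815,-.3255),0,.018,.068,'sl')
E
```

```text
tcp [ 0.6132 -0.2194  0.2036] psi 84.2 tilt -1.0 q [-0.46  0.53  0.06  1.1   0.   -0.36] t 44.075 F [-0.9  0.7 -0.6]
shift units [-0.006  0.007  1.476] turn 0.003
sl px [427.8 150.7] exp [426.7 150.6] off mm [-2.7 -2. ] area ratio 0.85 minrect 4.763641834259033
```

>>> servo_tool(rows=[[0.4,[0,0.007,0.3],[0,0,0]],[0.4,[0,0.007,0.6],[0,0,0]],[0.4,[0,0.007,0.9],[0,0,0]],[0.4,[0,0.007,1],[0,0,0]],[0.4,[0,0.007,1],[0,0,0]]])

```text
time_s: 44.75
tcp_pos: [0.6128, -0.2173, 0.084]
eef_rot: [-0.156, -3.136, -0.001]
force: [0.0, -0.3, -0.9]
grip_width: 0.753
grasp_force: 67.2
```

>>> servo_tool(rows=[[0.4,[0,0,0.2],[0,0,0]],[0.4,[0,0,0.35],[0,0,0]],[0.4,[0,0,0.42],[0,0,0]],[0.4,[0,0,0.46],[0,0,0]],[0.4,[0,0,0.48],[0,0,0]]])

```text
time_s: 45.38
tcp_pos: [0.6132, -0.2189, 0.027]
eef_rot: [0.158, 3.137, -0.0]
force: [0.3, 0.4, -1.5]
grip_width: 0.75
grasp_force: 67.3
```

>>> servo_tool(rows=[[0.4,[0,0,0.01],[0,0,0]],[0.8,[0,0,0.01],[0,0,0]],[1,[0,0,0.01],[0,0,0]],[1,[0,0,0],[0,0,0]],[1,[0,0,-0.3],[0,0,0]]])

```text
time_s: 46.0
tcp_pos: [0.6106, -0.2177, 0.0603]
eef_rot: [-0.158, -3.132, -0.004]
force: [0.6, 0.3, 0.2]
grip_width: 0.999
grasp_force: 0.0
```

>>> servo_tool(rows=[[1,[0,0,-0.4],[0,0,0]],[1,[0,0,-0.8],[0,0,0]],[1,[0,0,-1],[0,0,0]],[1,[0.06,0.4,-1],[0,0,0]],[1,[0.13,0.94,-1],[0,0,0]]])

```text
time_s: 46.62
tcp_pos: [0.6092, -0.108, 0.1834]
eef_rot: [0.163, 3.135, -0.001]
force: [1.3, 0.8, 0.1]
grip_width: 0.994
grasp_force: 0.0
```

>>> servo_tool(rows=[[1,[0.06,0.5,-0.2],[0,0,0]],[1,[0.13,0.94,-0.4],[0,0,0]],[1,[0.13,0.94,-0.4],[0,0,0]],[1,[0.13,0.94,-0.4],[0,0,0]],[1,[0.13,0.94,-0.4],[0,0,0]]])

```text
time_s: 47.25
tcp_pos: [0.6043, 0.0047, 0.2298]
eef_rot: [-0.161, -3.136, 0.0]
force: [-0.3, 0.3, 0.2]
grip_width: 1.0
grasp_force: 0.0
```

>>> servo_tool(rows=[[1,[0.06,0.5,0],[0,0,0]],[1,[0.13,0.94,0],[0,0,0]],[1,[0.13,0.94,0],[0,0,0]],[1,[0.13,0.94,0],[0,0,0]],[1,[0.13,0.94,0],[0,0,0]]])

```text
time_s: 47.88
tcp_pos: [0.6007, 0.118, 0.2304]
eef_rot: [-0.162, -3.137, 0.001]
force: [-0.0, -0.4, 0.7]
grip_width: 1.001
grasp_force: 0.0
```

>>> servo_tool(rows=[[1,[0.06,0.5,0],[0,0,0.2]],[1,[0.13,0.94,0],[0,0,0.4]],[1,[0.13,0.94,0],[0,0,0.4]],[1,[0.13,0.94,0],[0,0,0.4]],[1,[0.13,0.94,0],[0,0,0.4]]])

```text
time_s: 48.5
tcp_pos: [0.5966, 0.2318, 0.2307]
eef_rot: [-0.474, -3.106, 0.001]
force: [0.1, -0.0, 0.6]
grip_width: 1.002
grasp_force: 0.0
```

```bash
python3 - <<'E'
from h import *
c=cam('wrist','w8')
check(c,(.072,.044),(.5995,.239),-17.5,.03,.07,'ob')
go(.5995,.239,.036,72.5)
c=cam('side')
check(c,(.066,),(.613,-.219),0,.018,.064,'rd')
E
```

```text
ob px [323.2 176.2] exp [323.6 175.7] off mm [ 0.3 -0.6] area ratio 1.021 minrect 90.0
tcp [0.5967 0.2319 0.2307] psi 72.6 tilt -1.0 q [ 0.26  0.5   0.07  1.14 -0.    0.56] t 48.55 F [ 0.1 -0.6  0.9]
shift units [-0.005  0.064  1.623] turn 0.005
rd px [372.  149.1] exp [371.2 149.3] off mm [-1.5 -2.5] area ratio 0.932 minrect 7.125016689300537
```

>>> servo_tool(rows=[[1,[0,0.06,0.3],[0,0,0]],[1,[0,0.06,0.6],[0,0,0]],[1,[0,0.06,0.9],[0,0,0]],[1,[0,0.06,1],[0,0,0]],[1,[0,0.06,1],[0,0,0]]])

```text
time_s: 49.22
tcp_pos: [0.5983, 0.2399, 0.1105]
eef_rot: [-0.472, -3.105, 0.001]
force: [0.3, 0.5, 0.4]
grip_width: 0.998
grasp_force: 0.0
```

>>> servo_tool(rows=[[1,[0,0,0.3],[0,0,0]],[1,[0,0,0.5],[0,0,0]],[1,[0,0,0.63],[0,0,0]],[1,[0,0,0.63],[0,0,0]],[0.5,[0,0,0.63],[0,0,0]]])

```text
time_s: 49.85
tcp_pos: [0.5995, 0.2408, 0.0365]
eef_rot: [0.47, 3.104, 0.001]
force: [-0.6, 0.1, 0.1]
grip_width: 0.818
grasp_force: 0.0
```

>>> servo_tool(rows=[[0.2,[0,0,0],[0,0,0]],[0.2,[0,0,0],[0,0,0]],[0.2,[0,0,0],[0,0,0]],[0.2,[0,0,0],[0,0,0]],[0.2,[0,0,0],[0,0,0]]])

```text
time_s: 50.48
tcp_pos: [0.5994, 0.2407, 0.0364]
eef_rot: [0.47, 3.104, 0.001]
force: [0.1, 0.3, 6.6]
grip_width: 0.506
grasp_force: 62.6
```

>>> servo_tool(rows=[[0.2,[0,0,-0.2],[0,0,0]],[0.2,[0,0,-0.5],[0,0,0]],[0.2,[0,0,-0.8],[0,0,0]],[0.2,[0,0,-1],[0,0,-0.2]],[0.2,[0,0,-1],[0,0,-0.4]]])

```text
time_s: 51.1
tcp_pos: [0.5998, 0.2409, 0.1576]
eef_rot: [0.153, 3.134, 0.002]
force: [0.1, -0.3, -2.1]
grip_width: 0.507
grasp_force: 61.7
```

```bash
python3 - <<'E'
from h import *
go(.4945,-.206,.20,84.1)
E
```

```text
tcp [0.5998 0.2409 0.1576] psi 84.4 tilt -1.0 q [ 0.27  0.55 -0.03  0.98  0.    0.37] t 51.1 F [ 0.1 -0.3 -2.1]
shift units [ 0.51  -3.792 -0.361] turn 0.011
```

>>> servo_tool(rows=[[0.2,[0.03,-0.2,-0.3],[0,0,0.01]],[0.2,[0.06,-0.45,-0.36],[0,0,0.01]],[0.2,[0.1,-0.7,-0.36],[0,0,0.01]],[0.2,[0.128,-0.948,-0.36],[0,0,0.01]],[0.2,[0.128,-0.948,-0.36],[0,0,0.01]]])

```text
time_s: 51.72
tcp_pos: [0.571, 0.1272, 0.1982]
eef_rot: [-0.17, -3.136, 0.0]
force: [0.1, 0.7, -1.8]
grip_width: 0.506
grasp_force: 61.8
```

>>> servo_tool(rows=[[0.2,[0.03,-0.23,0],[0,0,0]],[0.2,[0.06,-0.46,0],[0,0,0]],[0.2,[0.1,-0.7,0],[0,0,0]],[0.2,[0.128,-0.948,0],[0,0,0]],[0.2,[0.128,-0.948,0],[0,0,0]]])

```text
time_s: 52.35
tcp_pos: [0.5442, 0.0165, 0.1982]
eef_rot: [-0.169, -3.137, -0.0]
force: [0.6, -0.5, -1.2]
grip_width: 0.506
grasp_force: 61.8
```

>>> servo_tool(rows=[[0.2,[0.03,-0.23,0],[0,0,0]],[0.2,[0.06,-0.46,0],[0,0,0]],[0.2,[0.1,-0.7,0],[0,0,0]],[0.2,[0.128,-0.948,0],[0,0,0]],[0.2,[0.128,-0.948,0],[0,0,0]]])

```text
time_s: 52.98
tcp_pos: [0.5174, -0.0947, 0.1982]
eef_rot: [0.169, 3.137, 0.001]
force: [1.1, 0.3, -1.6]
grip_width: 0.505
grasp_force: 61.8
```

>>> servo_tool(rows=[[0.2,[0.03,-0.23,0],[0,0,0]],[0.2,[0.06,-0.46,0],[0,0,0]],[0.2,[0.1,-0.7,0],[0,0,0]],[0.2,[0.128,-0.948,0],[0,0,0]],[0.2,[0.128,-0.948,0],[0,0,0]]])

```text
time_s: 53.6
tcp_pos: [0.4904, -0.206, 0.1982]
eef_rot: [0.168, 3.137, 0.001]
force: [0.4, 0.3, -1.6]
grip_width: 0.508
grasp_force: 61.8
```

```bash
python3 - <<'E'
from h import *
go(.4945,-.206,.0245,84.1)
E
```

```text
tcp [ 0.4904 -0.206   0.1982] psi 83.9 tilt -1.0 q [-0.54  0.32 -0.29  0.96  0.   -0.43] t 53.6 F [ 0.4  0.3 -1.6]
shift units [-0.033  0.003  1.448] turn -0.008
```

>>> servo_tool(rows=[[0.2,[-0.03,0,0.3],[0,0,0]],[0.2,[-0.03,0,0.6],[0,0,0]],[0.2,[-0.03,0,0.9],[0,0,0]],[0.2,[-0.03,0,1],[0,0,0]],[0.2,[-0.03,0,1],[0,0,0]]])

```text
time_s: 54.22
tcp_pos: [0.4935, -0.2049, 0.078]
eef_rot: [-0.164, -3.136, -0.002]
force: [0.9, -0.7, -0.6]
grip_width: 0.505
grasp_force: 61.8
```

>>> servo_tool(rows=[[0.2,[0,0,0.2],[0,0,0]],[0.2,[0,0,0.35],[0,0,0]],[0.2,[0,0,0.4],[0,0,0]],[0.2,[0,0,0.43],[0,0,0]],[0.2,[0,0,0.45],[0,0,0]]])

```text
time_s: 54.85
tcp_pos: [0.4942, -0.2064, 0.0251]
eef_rot: [0.166, 3.136, -0.001]
force: [0.2, -0.3, -1.2]
grip_width: 0.511
grasp_force: 61.8
```

>>> servo_tool(rows=[[0.2,[0,0,0.01],[0,0,0]],[0.7,[0,0,0.01],[0,0,0]],[1,[0,0,0.01],[0,0,0]],[1,[0,0,0],[0,0,0]],[1,[0,0,-0.3],[0,0,0]]])

```text
time_s: 55.48
tcp_pos: [0.4913, -0.2049, 0.0585]
eef_rot: [-0.166, -3.132, -0.004]
force: [-0.0, -0.1, 0.4]
grip_width: 1.004
grasp_force: 0.0
```

>>> servo_tool(rows=[[1,[0,0,-0.4],[0,0,0]],[1,[0,0,-0.8],[0,0,0]],[1,[0,0.2,-1],[0,0,0]],[1,[0,0.5,-1],[0,0,0]],[1,[0,0.9,-1],[0,0,0]]])

```text
time_s: 56.1
tcp_pos: [0.5053, -0.0984, 0.1809]
eef_rot: [0.169, 3.135, -0.001]
force: [0.9, -0.0, 0.2]
grip_width: 1.0
grasp_force: 0.0
```

>>> servo_tool(rows=[[1,[0,0,-0.4],[0,0,0]],[1,[0,0,-0.8],[0,0,0]],[1,[0,0,-1],[0,0,0]],[1,[0,0,-1],[0,0,0]],[1,[0,0,-1],[0,0,0]]])

```text
time_s: 56.72
tcp_pos: [0.5042, -0.0985, 0.2991]
eef_rot: [-0.166, -3.136, -0.001]
force: [-0.1, -0.4, -0.4]
grip_width: 1.002
grasp_force: 0.0
```

```bash
python3 - <<'E'
from h import *
state();c=cam('wrist','w9');s=cam('side','s9')
print(c['eye'].tolist(),R.from_matrix(c['rotation']).as_rotvec().tolist())
for k in(c,s):
    check(k,(.048,),(.4815,-.3255),0,.018,.068,'sl');check(k,(.058,.058),(.6015,-.338),-5.9,.018,.064,'sq')
    check(k,(.066,),(.613,-.219),0,.018,.064,'rd');check(k,(.072,.044),(.494,-.206),-5.9,.018,.058,'ob')
i=cv2.resize(c['color'][0:200,50:640],None,fx=1.35,fy=1.35)
cv2.imwrite('pics/w9c.png',cv2.resize(c['color'][30:290,60:560],(800,416),interpolation=cv2.INTER_CUBIC))
E
```

```text
tcp [ 0.5042 -0.0985  0.2991] psi 83.9 tilt -1.0 q [-0.34  0.22 -0.16  1.19 -0.   -0.23] t 56.725 F [-0.1 -0.4 -0.4]
[0.42944666872100173, -0.09086900278225742, 0.44220230662126786] [-0.2394742538834969, -0.21851375720146476, 1.4536870943631324]
sl px [128.8 161.9] exp [129.4 162.6] off mm [-0.9 -0.5] area ratio 0.963 minrect 76.60750579833984
sq px [144.6 250.3] exp [145.5 250.5] off mm [-0.4 -1.1] area ratio 0.984 minrect 90.0
rd px [234.3 250. ] exp [233.7 250.5] off mm [-0.7  0.9] area ratio 0.946 minrect 57.528804779052734
ob px [227.1 163. ] exp [227.5 161.4] off mm [ 2.  -0.9] area ratio 0.995 minrect 86.18592071533203
sl px [427.7 150.7] exp [426.7 150.6] off mm [-2.5 -1.9] area ratio 0.858 minrect 90.0
sq px [397.5 134. ] exp [396.5 134.1] off mm [-2.3 -2.5] area ratio 0.935 minrect 28.610462188720703
rd px [372.1 149.3] exp [371.2 149.3] off mm [-2.  -1.9] area ratio 0.916 minrect 90.0
ob px [401.6 168. ] exp [401.1 168.6] off mm [ 0.6 -3.4] area ratio 0.98 minrect 30.25643539428711
```

View pics/w9c.png

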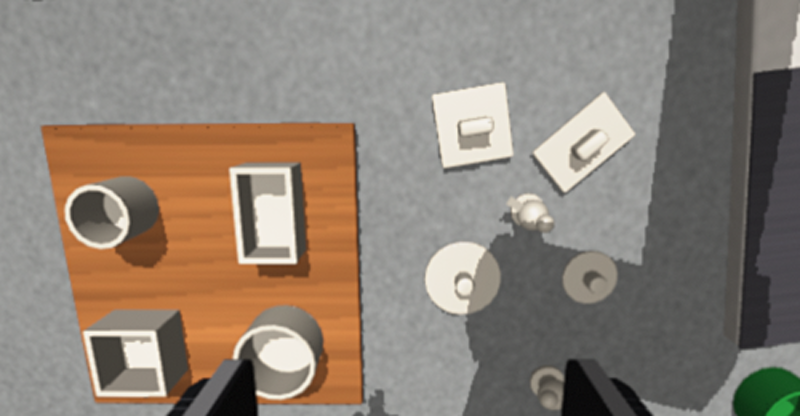

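All four jars stand on the board, and the lids are square (473,125), oblong (584,143), round (463,278) and slim (590,277) in this crop. Next I measure the lids and knobs by contour and check the heights against the saved earlier view.

```bash
cat >> h.py <<'E'
def lidfit(c,shape,xy,yaw,z1,name='',roi_px=23):
    "top face outline of a lid -> centre, yaw (casting contour onto plane z1)"
    h=cv2.convexHull(np.array([proj(c,p) for p in outline(shape,xy,yaw,z1)],np.float32))
    i=c['color'].astype(int); k=((i[...,2]-i[...,0]>6)&(i[...,2]>60)&(i[...,0]>.6*i[...,2])).astype(np.uint8)
    roi=np.zeros(k.shape,np.uint8);cv2.fillConvexPoly(roi,h.astype(np.int32),1);k=cv2.morphologyEx(k&cv2.dilate(roi,np.ones((roi_px,roi_px))),cv2.MORPH_CLOSE,np.ones((3,3)))
    ct=max(cv2.findContours(k,0,1)[0],key=cv2.contourArea)[:,0]
    W=np.array([onz(c,p,z1)[:2] for p in ct])*1e3
    if len(shape)==1:
        e=cv2.fitEllipse(cv2.convexHull(W.astype(np.float32)));print(name,'centre',np.round(e[0],1),'axes',np.round(e[1],1));return np.array(e[0])/1e3
    r=cv2.minAreaRect(W.astype(np.float32));b=cv2.boxPoints(r);ds=[b[1]-b[0],b[2]-b[1]];d=max(ds,key=np.linalg.norm)
    print(name,'centre',np.round(r[0],1),'size',np.round(r[1],1),'yaw of long side',np.degrees(np.arctan2(d[1],d[0])).round(1));return np.array(r[0])/1e3
L=dict(sq=(.058,.058),ob=(.072,.044),rd=(.066,),sl=(.048,))
E
python3 - <<'E'
from h import *
c=cam('wrist')
g=lambda x,y:(x/1.6+60-.2,y/1.6+30-.2)
px=dict(sq=g(473,126),ob=g(584,143),rd=g(463,278),sl=g(590,277))
y=dict(sq=92,ob=122.8,rd=0,sl=0)
for k in L: lidfit(c,L[k],onz(c,px[k],.011)[:2],y[k],.011,k)
# knob tops z .033; foot
for n,p in dict(sqknob=(476,127),obknob=(590,144),rdknob=(464,286),slknob=(596,282)).items(): print(n,onz(c,g(*p),.030).round(4))
# height from two views: round-lid knob in initial wrist view
c0=dict(c);c0['eye']=np.array([.549,.075,.374]);c0['rotation']=R.from_rotvec([-.3,0,0]).as_matrix()
for n,a,b in(('rdk',(339.5,219),g(464,284)),('sqk',(226,203),g(476,127)),('rdlid',(339,215),g(463,278)),('bird_a',(291,168),g(533,212))):print(n,tri([(c0,a),(c,b)]))
E
```

```text
sq centre [448.5 -41.2] size [59.8 59.7] yaw of long side 3.4
ob centre [471.1  46.4] size [46.2 73.5] yaw of long side -54.8
rd centre [574.9 -59.3] axes [66.  67.8]
sl centre [585.6  50.7] axes [48.1 49. ]
sqknob [ 0.4483 -0.0409  0.03  ]
obknob [0.4698 0.0456 0.03  ]
rdknob [ 0.5745 -0.0597  0.03  ]
slknob [0.5827 0.0497 0.03  ]
rdk (array([ 0.57573172, -0.05932348,  0.02330538]), [np.float64(0.6), np.float64(0.5)])
sqk (array([ 0.44846381, -0.04019575,  0.02437084]), [np.float64(0.1), np.float64(0.1)])
rdlid (array([ 0.57549739, -0.05906704,  0.00981908]), [np.float64(1.1), np.float64(1.0)])
bird_a (array([5.21041304e-01, 3.93696411e-04, 2.31529422e-02]), [np.float64(1.3), np.float64(1.1)])
```

>>> servo_tool(rows=[[1,[-0.3,-0.33,0],[0,0,0]],[1,[-0.55,-0.66,0],[0,0,0]],[1,[-0.55,-0.66,0],[0,0,0]],[1,[-0.55,-0.66,0],[0,0,0]],[1,[-0.55,-0.66,0],[0,0,0]]])

```text
time_s: 57.5
tcp_pos: [0.5615, -0.1833, 0.3002]
eef_rot: [-0.165, -3.136, -0.001]
force: [-0.7, 0.0, 0.5]
grip_width: 1.002
grasp_force: 0.0
```

>>> servo_tool(rows=[[1,[-0.3,-0.33,0],[0,0,0]],[1,[-0.55,-0.66,0],[0,0,0]],[1,[-0.55,-0.66,0],[0,0,0]],[1,[-0.55,-0.66,0],[0,0,0]],[1,[-0.55,-0.66,0],[0,0,0]]])

```text
time_s: 58.12
tcp_pos: [0.619, -0.2687, 0.3011]
eef_rot: [0.164, 3.137, -0.0]
force: [-0.1, -0.1, 1.0]
grip_width: 0.998
grasp_force: 0.0
```

```bash
cat >> h.py <<'E'
def jars(k):
    check(k,(.048,),(.481,-.326),0,.018,.068,'sl');check(k,(.058,.058),(.601,-.339),-5.9,.018,.064,'sq')
    check(k,(.066,),(.6127,-.219),0,.018,.064,'rd');check(k,(.072,.044),(.496,-.207),-5.9,.018,.058,'ob')
E
python3 - <<'E'
from h import *
state();c=cam('wrist','w10');jars(c)
# bright rims in rough squares: hole-aware rim yaw from minAreaRect of silhouette's top
cv2.imwrite('pics/w10c.png',cv2.resize(c['color'][20:280,150:490],None,fx=2.3,fy=2.3,interpolation=cv2.INTER_CUBIC))
E
```

```text
tcp [ 0.619  -0.2687  0.3011] psi 84.0 tilt -1.0 q [-0.52  0.55  0.32  1.35  0.   -0.41] t 58.125 F [-0.1 -0.1  1. ]
sl px [249.1  41.9] exp [250.1  43.1] off mm [-1.4 -0.8] area ratio 0.919 minrect 13.240520477294922
sq px [254.7 152.1] exp [255.5 152. ] off mm [-0. -1.] area ratio 0.972 minrect 90.0
rd px [356.5 151.4] exp [356.  151.6] off mm [-0.1  0.6] area ratio 0.976 minrect 90.0
ob px [360.6  43.4] exp [358.9  45. ] off mm [-1.5  2. ] area ratio 0.982 minrect 90.0
```

View pics/w10c.png

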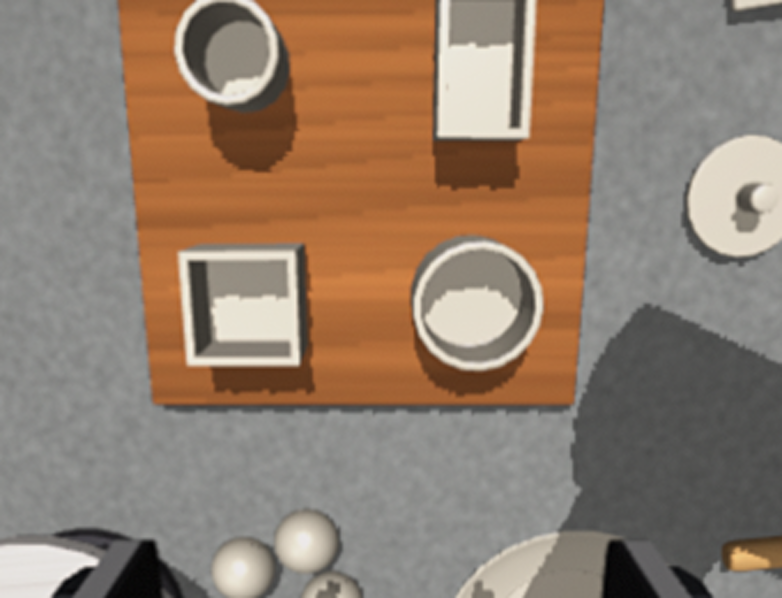

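The crop shows all four jars upright on the board, with rims square (242,308), round (478,304), slim (227,50) and oblong (483,~40). I cast the rims onto their planes.

```bash
python3 - <<'E'
from h import *
c=cam('wrist');g=lambda p:(p[0]/2.3+150-.3,p[1]/2.3+20-.3)
Q=np.array([onz(c,g(p),.064)[:2] for p in[(180,253),(297,250),(301,363),(188,367)]]);print('sq',Q.mean(0).round(4),[(np.hypot(*(b-a)).round(4),np.degrees(np.arctan2(*(b-a)[::-1])).round(1)) for a,b in zip(Q,np.roll(Q,-1,0))])
print('rd',onz(c,g((478.5,304.5)),.064).round(4),'sl',onz(c,g((227,50)),.068).round(4))
Q=np.array([onz(c,g(p),.058)[:2] for p in[(437,137),(529,138)]]);print('ob edge',Q.round(4),np.hypot(*(Q[1]-Q[0])),np.degrees(np.arctan2(*(Q[1]-Q[0])[::-1])), 'centre',Q.mean(0)-.036*np.array([.995,-.103]))
go(.575,-.0595,.12,84)
E
```

```text
sq [ 0.601  -0.3379] [(np.float64(0.0582), np.float64(85.3)), (np.float64(0.0575), np.float64(-5.7)), (np.float64(0.0588), np.float64(-93.9)), (np.float64(0.0583), np.float64(173.8))]
rd [ 0.611  -0.2183  0.064 ] sl [ 0.4812 -0.3252  0.068 ]
ob edge [[ 0.5286 -0.232 ]
 [ 0.5336 -0.1877]] 0.044580537850491785 83.62692096334196 centre [ 0.49530171 -0.2061738 ]
tcp [ 0.6191 -0.269   0.3012] psi 84.0 tilt -1.0 q [-0.52  0.55  0.32  1.35  0.   -0.41] t 58.225 F [ 0.1 -0.   0.2]
shift units [0.549 1.698 1.509] turn 0.0
```

>>> servo_tool(rows=[[0.6,[0.13,0.42,0.1],[0,0,0]],[0.6,[0.27,0.85,0.4],[0,0,0]],[0.6,[0.27,0.85,0.4],[0,0,0]],[0.6,[0.27,0.85,0.4],[0,0,0]],[0.6,[0.27,0.85,0.4],[0,0,0]]])

```text
time_s: 58.85
tcp_pos: [0.5992, -0.1665, 0.2539]
eef_rot: [0.167, 3.134, -0.002]
force: [-0.2, -0.3, -0.1]
grip_width: 0.597
grasp_force: 0.0
```

>>> servo_tool(rows=[[0.6,[0.13,0.42,0.2],[0,0,0]],[0.6,[0.27,0.85,0.4],[0,0,0]],[0.6,[0.27,0.85,0.4],[0,0,0]],[0.6,[0.27,0.85,0.4],[0,0,0]],[0.6,[0.27,0.85,0.4],[0,0,0]]])

```text
time_s: 59.48
tcp_pos: [0.5779, -0.0622, 0.2054]
eef_rot: [0.169, 3.134, -0.001]
force: [-0.1, 0.0, -0.1]
grip_width: 0.597
grasp_force: 0.0
```

```bash
python3 - <<'E'
from h import *
c=cam('wrist','w11')
p=lidfit(c,L['rd'],(.575,-.0595),0,.011,'rd')
go(.575,-.0595,.0135,84)
E
```

```text
rd centre [575.  -59.4] axes [66.4 67. ]
tcp [ 0.5776 -0.0621  0.2052] psi 83.8 tilt -1.0 q [-0.23  0.4  -0.15  1.02 -0.   -0.13] t 59.525 F [ 0.4 -1.   0.2]
shift units [0.028 0.02  1.597] turn -0.006
```

>>> servo_tool(rows=[[0.6,[0.028,0.02,0.3],[0,0,0]],[0.6,[0.028,0.02,0.6],[0,0,0]],[0.6,[0.028,0.02,0.9],[0,0,0]],[0.6,[0.028,0.02,1],[0,0,0]],[0.6,[0.028,0.02,1],[0,0,0]]])

```text
time_s: 60.15
tcp_pos: [0.5734, -0.0582, 0.0842]
eef_rot: [-0.167, -3.136, -0.0]
force: [-0.2, 0.2, 0.5]
grip_width: 0.594
grasp_force: 0.0
```

>>> servo_tool(rows=[[0.6,[0,0,0.2],[0,0,0]],[0.6,[0,0,0.4],[0,0,0]],[0.6,[0,0,0.55],[0,0,0]],[0.6,[0,0,0.6],[0,0,0]],[0.6,[0,0,0.6],[0,0,0]]])

```text
time_s: 60.78
tcp_pos: [0.5742, -0.0579, 0.0133]
eef_rot: [0.166, 3.136, -0.0]
force: [0.8, 0.5, 0.3]
grip_width: 0.601
grasp_force: 0.0
```

```bash
python3 - <<'E'
from h import *
go(.575,-.0595,.0135,84)
E
```

```text
tcp [ 0.5742 -0.0579  0.0133] psi 83.9 tilt -1.0 q [-0.23  0.6  -0.37  0.59 -0.   -0.12] t 60.775 F [0.8 0.5 0.3]
shift units [-0.008 -0.012 -0.002] turn -0.002
```

>>> servo_tool(rows=[[0.6,[-0.007,-0.012,-0.01],[0,0,0]],[0,[-0.007,-0.012,-0.01],[0,0,0]],[0,[-0.007,-0.012,-0.01],[0,0,0]],[0,[-0.007,-0.012,-0.01],[0,0,0]],[0,[-0.007,-0.012,-0.01],[0,0,0]]])

```text
time_s: 61.4
tcp_pos: [0.5745, -0.0593, 0.0142]
eef_rot: [0.166, 3.136, -0.001]
force: [-1.5, -0.6, 6.0]
grip_width: 0.157
grasp_force: 58.5
```

>>> servo_tool(rows=[[0,[0,0,0],[0,0,0]],[0,[0,0,-0.2],[0,0,0]],[0,[0,0,-0.5],[0,0,0]],[0,[0,0,-0.9],[0,0,0]],[0,[0,0,-1],[0,0,0]]])

```text
time_s: 62.02
tcp_pos: [0.5759, -0.0596, 0.1365]
eef_rot: [0.166, 3.132, -0.001]
force: [1.0, 1.0, -1.6]
grip_width: 0.16
grasp_force: 58.5
```

```bash
python3 - <<'E'
from h import *
go(.612,-.2185,.13,84)
E
```

```text
tcp [ 0.5759 -0.0596  0.1365] psi 83.9 tilt -1.0 q [-0.23  0.45 -0.26  0.85  0.   -0.12] t 62.025 F [ 1.   1.  -1.6]
shift units [-0.438 -1.285  0.057] turn -0.002
```

>>> servo_tool(rows=[[0,[-0.1,-0.3,0],[0,0,0]],[0,[-0.22,-0.64,0],[0,0,0]],[0,[-0.33,-0.95,0],[0,0,0]],[0,[-0.33,-0.98,0],[0,0,0]],[0,[-0.33,-0.98,0],[0,0,0]]])

```text
time_s: 62.65
tcp_pos: [0.6, -0.1799, 0.1323]
eef_rot: [-0.167, -3.135, -0.002]
force: [-0.7, -0.3, -0.7]
grip_width: 0.16
grasp_force: 58.6
```

>>> servo_tool(rows=[[0,[-0.08,-0.22,0],[0,0,0]],[0,[-0.105,-0.305,0.05],[0,0,0]],[0,[-0.105,-0.305,0.1],[0,0,0]],[0,[-0.105,-0.305,0.1],[0,0,0]],[0,[-0.105,-0.305,0.1],[0,0,0]]])

```text
time_s: 63.28
tcp_pos: [0.6095, -0.2171, 0.1214]
eef_rot: [-0.165, -3.137, -0.001]
force: [0.6, 0.0, -0.4]
grip_width: 0.164
grasp_force: 58.7
```

```bash
python3 - <<'E'
from h import *
go(.6115,-.2185,.0722,84)
E
```

```text
tcp [ 0.6095 -0.2171  0.1214] psi 84.0 tilt -1.0 q [-0.46  0.59 -0.07  0.92  0.   -0.35] t 63.275 F [ 0.6  0.  -0.4]
shift units [-0.018 -0.01   0.41 ] turn -0.0
```

>>> servo_tool(rows=[[0,[-0.018,-0.01,0.15],[0,0,0]],[0,[-0.018,-0.01,0.28],[0,0,0]],[0,[-0.018,-0.01,0.34],[0,0,0]],[0,[-0.018,-0.01,0.34],[0,0,0]],[0,[-0.018,-0.01,0.34],[0,0,0]]])

```text
time_s: 63.9
tcp_pos: [0.612, -0.2197, 0.081]
eef_rot: [0.166, 3.137, -0.0]
force: [-0.4, 0.1, 0.2]
grip_width: 0.158
grasp_force: 58.7
```

```bash
python3 - <<'E'
from h import *
go(.6115,-.2185,.0722,84)
E
```

```text
tcp [ 0.612  -0.2197  0.081 ] psi 83.9 tilt -1.0 q [-0.46  0.63 -0.1   0.84 -0.   -0.35] t 63.9 F [-0.4  0.1  0.2]
shift units [0.005 0.009 0.073] turn -0.002
```

>>> servo_tool(rows=[[0,[0.005,0.009,0.015],[0,0,0]],[0,[0.005,0.009,0.03],[0,0,0]],[0,[0.005,0.009,0.045],[0,0,0]],[0,[0.005,0.009,0.06],[0,0,0]],[0,[0.005,0.009,0.073],[0,0,0]]])

```text
time_s: 64.53
tcp_pos: [0.6112, -0.2183, 0.0722]
eef_rot: [-0.166, -3.137, 0.0]
force: [-3.2, 2.0, 9.4]
grip_width: 0.156
grasp_force: 59.6
```

```bash
python3 - <<'E'
from h import *
go(.6115,-.2185,.0722,84)
E
```

```text
tcp [ 0.6112 -0.2183  0.0722] psi 83.9 tilt -1.0 q [-0.46  0.64 -0.11  0.82 -0.   -0.35] t 64.525 F [-3.2  2.   9.4]
shift units [-0.003 -0.001 -0.   ] turn -0.002
```

>>> servo_tool(rows=[[0.3,[0,0,0],[0,0,0]],[0.5,[0,0,0],[0,0,0]],[0.5,[0,0,-0.1],[0,0,0]],[0.5,[0,0,-0.5],[0,0,0]],[0.5,[0,0,-0.9],[0,0,0]]])

```text
time_s: 65.15
tcp_pos: [0.611, -0.2183, 0.1816]
eef_rot: [-0.166, -3.137, -0.0]
force: [1.5, -0.8, 0.2]
grip_width: 0.502
grasp_force: 0.0
```

>>> servo_tool(rows=[[0.6,[0.1,0.4,-0.2],[0,0,0]],[0.6,[0.2,0.9,-0.2],[0,0,0]],[0.6,[0.2,1,-0.2],[0,0,0]],[0.6,[0.2,1,-0.2],[0,0,0]],[0.6,[0.2,1,-0.2],[0,0,0]]])

```text
time_s: 65.78
tcp_pos: [0.6003, -0.0977, 0.2039]
eef_rot: [0.168, 3.137, -0.001]
force: [0.3, 0.5, 0.2]
grip_width: 0.603
grasp_force: 0.0
```

>>> servo_tool(rows=[[0.6,[0.1,0.4,0],[0,0,0]],[0.6,[0.25,0.9,0],[0,0,0]],[0.6,[0.25,1,0],[0,0,0]],[0.6,[0.25,1,0],[0,0,0]],[0.6,[0.25,1,0],[0,0,0]]])

```text
time_s: 66.4
tcp_pos: [0.5834, 0.0242, 0.2038]
eef_rot: [0.169, 3.137, -0.001]
force: [0.4, -0.1, 0.5]
grip_width: 0.602
grasp_force: 0.0
```

>>> servo_tool(rows=[[0.6,[0,0.2,0],[0,0,0]],[0.6,[0,0.2,0],[0,0,0]],[0.6,[0,0.2,0],[0,0,0]],[0.6,[0,0.2,0],[0,0,0]],[0.6,[0,0.2,0],[0,0,0]]])

```text
time_s: 67.03
tcp_pos: [0.5854, 0.0493, 0.2039]
eef_rot: [-0.168, -3.137, 0.0]
force: [0.2, 0.3, 0.6]
grip_width: 0.598
grasp_force: 0.0
```

```bash
python3 - <<'E'
from h import *
c=cam('wrist','w12')
p=lidfit(c,L['sl'],(.585,.0505),0,.011,'sl')
go(p[0],p[1],.0142,84)
s=cam('side');check(s,(.066,),(.612,-.2185),0,.018,.069,'rd+lid')
E
```

```text
sl centre [585.7  50.7] axes [48.4 49.1]
tcp [0.5854 0.0494 0.2039] psi 83.9 tilt -1.0 q [-0.04  0.41 -0.13  1.02 -0.    0.07] t 67.075 F [-0.2 -0.5  0.1]
shift units [-1.000e-03  1.000e-02  1.581e+00] turn -0.003
rd+lid px [372.1 148.3] exp [371.4 148.8] off mm [ 0.1 -3.8] area ratio 0.947 minrect 5.710593223571777
```

>>> servo_tool(rows=[[0.6,[0,0.01,0.3],[0,0,0]],[0.6,[0,0.01,0.6],[0,0,0]],[0.6,[0,0.01,0.9],[0,0,0]],[0.6,[0,0.01,1],[0,0,0]],[0.6,[0,0.01,1],[0,0,0]]])

```text
time_s: 67.75
tcp_pos: [0.5852, 0.0511, 0.0837]
eef_rot: [-0.166, -3.136, 0.0]
force: [0.5, 0.4, -0.0]
grip_width: 0.6
grasp_force: 0.0
```

>>> servo_tool(rows=[[0.6,[0,0,0.2],[0,0,0]],[0.6,[0,0,0.4],[0,0,0]],[0.6,[0,0,0.53],[0,0,0]],[0.6,[0,0,0.58],[0,0,0]],[0.6,[0,0,0.58],[0,0,0]]])

```text
time_s: 68.38
tcp_pos: [0.5859, 0.0511, 0.0147]
eef_rot: [0.166, 3.137, 0.0]
force: [-0.4, 0.1, 0.5]
grip_width: 0.596
grasp_force: 0.0
```

```bash
python3 - <<'E'
from h import *
go(.5857,.0507,.0142,84)
E
```

```text
tcp [0.5859 0.0511 0.0147] psi 83.9 tilt -1.0 q [-0.04  0.62 -0.34  0.61 -0.    0.07] t 68.375 F [-0.4  0.1  0.5]
shift units [ 0.001 -0.003  0.004] turn -0.002
```

>>> servo_tool(rows=[[0,[0,-0.003,0],[0,0,0]],[0,[0,-0.003,0],[0,0,0]],[0,[0,-0.003,0],[0,0,0]],[0,[0,-0.003,0],[0,0,0]],[0,[0,-0.003,0],[0,0,0]]])

```text
time_s: 69.0
tcp_pos: [0.5862, 0.0507, 0.0152]
eef_rot: [0.166, 3.136, -0.0]
force: [0.4, -0.7, 5.9]
grip_width: 0.163
grasp_force: 58.6
```

>>> servo_tool(rows=[[0,[0,0,-0.1],[0,0,0]],[0,[0,0,-0.3],[0,0,0]],[0,[0,0,-0.6],[0,0,0]],[0,[0,0,-0.9],[0,0,0]],[0,[0,0,-1],[0,0,0]]])

```text
time_s: 69.62
tcp_pos: [0.5869, 0.0507, 0.137]
eef_rot: [0.166, 3.133, 0.0]
force: [-0.4, 0.5, -0.5]
grip_width: 0.155
grasp_force: 58.5
```

>>> servo_tool(rows=[[0,[0.04,-0.25,0],[0,0,0]],[0,[0.08,-0.5,0],[0,0,0]],[0,[0.12,-0.75,0],[0,0,0]],[0,[0.165,-0.98,0],[0,0,0]],[0,[0.165,-0.98,0],[0,0,0]]])

```text
time_s: 70.25
tcp_pos: [0.5522, -0.0655, 0.1334]
eef_rot: [-0.171, -3.135, -0.0]
force: [-0.2, 0.8, -0.2]
grip_width: 0.158
grasp_force: 58.6
```

>>> servo_tool(rows=[[0,[0.04,-0.25,0],[0,0,0]],[0,[0.08,-0.5,0],[0,0,0]],[0,[0.12,-0.75,0],[0,0,0]],[0,[0.165,-0.98,0],[0,0,0]],[0,[0.165,-0.98,0],[0,0,0]]])

```text
time_s: 70.88
tcp_pos: [0.5209, -0.1795, 0.1338]
eef_rot: [-0.169, -3.136, -0.001]
force: [-0.4, 0.6, -1.7]
grip_width: 0.162
grasp_force: 58.7
```

>>> servo_tool(rows=[[0,[0.04,-0.25,0],[0,0,0]],[0,[0.08,-0.5,0],[0,0,0]],[0,[0.12,-0.75,0],[0,0,0]],[0,[0.165,-0.98,0],[0,0,0]],[0,[0.165,-0.98,0],[0,0,0]]])

```text
time_s: 71.5
tcp_pos: [0.4893, -0.294, 0.1339]
eef_rot: [0.168, 3.137, 0.001]
force: [0.2, 0.7, 0.1]
grip_width: 0.157
grasp_force: 58.7
```

```bash
python3 - <<'E'
from h import *
go(.481,-.3255,.0842,84)
E
```

```text
tcp [ 0.4893 -0.294   0.1339] psi 83.9 tilt -1.0 q [-0.67  0.45 -0.28  0.85  0.   -0.56] t 71.5 F [0.2 0.7 0.1]
shift units [ 0.041 -0.269  0.414] turn -0.005
```

>>> servo_tool(rows=[[0,[0.037,-0.269,0],[0,0,0]],[0,[0.037,-0.269,0.1],[0,0,0]],[0,[0.037,-0.269,0.25],[0,0,0]],[0,[0.037,-0.269,0.38],[0,0,0]],[0,[0.037,-0.269,0.38],[0,0,0]]])

```text
time_s: 72.12
tcp_pos: [0.4806, -0.3233, 0.0869]
eef_rot: [-0.164, -3.134, -0.004]
force: [0.3, 0.0, 0.0]
grip_width: 0.158
grasp_force: 58.8
```

```bash
python3 - <<'E'
from h import *
go(.4815,-.3255,.0772,84)
E
```

```text
tcp [ 0.4806 -0.3233  0.0869] psi 84.0 tilt -1.0 q [-0.72  0.51 -0.3   0.76  0.   -0.62] t 72.125 F [0.3 0.  0. ]
shift units [-0.01  -0.018  0.081] turn 0.0
```

>>> servo_tool(rows=[[0,[0,0,0],[0,0,0]],[0,[0,0,0],[0,0,0]],[0,[0,0,0],[0,0,0]],[0,[0,0,0],[0,0,0]],[0,[0,0,0],[0,0,0]]])

```text
time_s: 72.75
tcp_pos: [0.4814, -0.3256, 0.0889]
eef_rot: [0.166, 3.137, -0.0]
force: [-0.0, -0.3, -0.9]
grip_width: 0.157
grasp_force: 58.8
```

```bash
python3 - <<'E'
from h import *
go(.4815,-.3255,.0772,84)
E
```

```text
tcp [ 0.4814 -0.3256  0.0889] psi 83.9 tilt -1.0 q [-0.72  0.51 -0.3   0.76  0.   -0.62] t 72.75 F [-0.  -0.3 -0.9]
shift units [-0.001  0.001  0.097] turn -0.002
```

>>> servo_tool(rows=[[0,[0,0,0.03],[0,0,0]],[0,[0,0,0.05],[0,0,0]],[0,[0,0,0.07],[0,0,0]],[0,[0,0,0.085],[0,0,0]],[0,[0,0,0.1],[0,0,0]]])

```text
time_s: 73.38
tcp_pos: [0.4814, -0.3255, 0.0772]
eef_rot: [0.166, 3.137, -0.0]
force: [-3.7, 2.3, 13.1]
grip_width: 0.158
grasp_force: 60.0
```

>>> servo_tool(rows=[[0,[0,0,0],[0,0,0]],[0,[0,0,0],[0,0,0]],[0,[0,0,0],[0,0,0]],[0,[0,0,0],[0,0,0]],[0,[0,0,0],[0,0,0]]])

```text
time_s: 74.0
tcp_pos: [0.4814, -0.3255, 0.0772]
eef_rot: [0.166, 3.137, -0.0]
force: [-1.4, 1.3, 4.7]
grip_width: 0.157
grasp_force: 59.3
```

>>> servo_tool(rows=[[0.3,[0,0,0],[0,0,0]],[0.5,[0,0,0],[0,0,0]],[0.5,[0,0,-0.1],[0,0,0]],[0.5,[0,0,-0.5],[0,0,0]],[0.5,[0,0,-0.9],[0,0,0]]])

```text
time_s: 74.62
tcp_pos: [0.4811, -0.3253, 0.1863]
eef_rot: [-0.166, -3.137, -0.001]
force: [0.6, -1.7, -0.8]
grip_width: 0.502
grasp_force: 0.0
```

>>> servo_tool(rows=[[0.6,[0.1,0.4,-0.2],[0,0,0]],[0.6,[0.2,0.9,-0.2],[0,0,0]],[0.6,[0.2,1,-0.2],[0,0,0]],[0.6,[0.2,1,-0.2],[0,0,0]],[0.6,[0.2,1,-0.2],[0,0,0]]])

```text
time_s: 75.25
tcp_pos: [0.4706, -0.2048, 0.2088]
eef_rot: [0.167, 3.137, -0.001]
force: [0.2, -0.6, -0.0]
grip_width: 0.601
grasp_force: 0.0
```

>>> servo_tool(rows=[[0.6,[0.1,0.4,0],[0,0,0]],[0.6,[0.3,0.9,0],[0,0,0]],[0.6,[0.3,1,0],[0,0,0]],[0.6,[0.3,1,0],[0,0,0]],[0.6,[0.3,1,0],[0,0,0]]])

```text
time_s: 75.88
tcp_pos: [0.4479, -0.082, 0.2088]
eef_rot: [0.169, 3.136, -0.001]
force: [-0.8, 0.7, 0.3]
grip_width: 0.598
grasp_force: 0.0
```

>>> servo_tool(rows=[[0.6,[0.02,0.33,0],[0,0,0.3]],[0.6,[0.02,0.33,0],[0,0,0.6]],[0.6,[0.02,0.33,0],[0,0,0.9]],[0.6,[0.02,0.33,0],[0,0,1]],[0.6,[0.02,0.33,0],[0,0,1]]])

```text
time_s: 76.5
tcp_pos: [0.4494, -0.0421, 0.2086]
eef_rot: [0.939, 2.998, -0.0]
force: [0.6, -0.3, -0.7]
grip_width: 0.602
grasp_force: 0.0
```

>>> servo_tool(rows=[[0.6,[0,0,0],[0,0,0.3]],[0.6,[0,0,0],[0,0,0.6]],[0.6,[0,0,0],[0,0,0.9]],[0.6,[0,0,0],[0,0,1]],[0.6,[0,0,0],[0,0,1]]])

```text
time_s: 77.12
tcp_pos: [0.4491, -0.0416, 0.2087]
eef_rot: [1.65, 2.674, -0.0]
force: [-0.3, 0.6, -0.4]
grip_width: 0.598
grasp_force: 0.0
```

>>> servo_tool(rows=[[0.6,[0,0,0],[0,0,0.3]],[0.6,[0,0,0],[0,0,0.6]],[0.6,[0,0,0],[0,0,0.81]],[0.6,[0,0,0],[0,0,0.81]],[0.6,[0,0,0],[0,0,0.81]]])

```text
time_s: 77.75
tcp_pos: [0.4489, -0.0411, 0.2087]
eef_rot: [-2.152, -2.289, 0.0]
force: [-0.4, -1.5, 0.2]
grip_width: 0.6
grasp_force: 0.0
```

```bash
cat >> h.py <<'E'
def edges(c,shape,p,yaw,z,name):
    "yaw from long contour edges"
    h=cv2.convexHull(np.array([proj(c,q) for q in outline(shape,p,yaw,z)],np.float32))
    i=c['color'].astype(int); k=((i[...,2]-i[...,0]>6)&(i[...,2]>60)&(i[...,0]>.6*i[...,2])).astype(np.uint8)
    roi=np.zeros(k.shape,np.uint8);cv2.fillConvexPoly(roi,h.astype(np.int32),1);k=k&cv2.dilate(roi,np.ones((15,15)))
    ct=max(cv2.findContours(k,0,1)[0],key=cv2.contourArea)[:,0]
    W=np.array([onz(c,q,z)[:2] for q in ct])-p; a=np.radians(yaw);U=W@np.array([[np.cos(a),-np.sin(a)],[np.sin(a),np.cos(a)]])
    hx,hy=np.array(shape)/2; o=[];lines=[]
    for ax,s in((1,1),(1,-1),(0,1),(0,-1)):
        m=(np.abs(U[:,ax]*s-(hy if ax else hx))<.004)&(np.abs(U[:,1-ax])<.75*(hx if ax else hy))
        f=np.polyfit(U[m,1-ax],U[m,ax],1);o.append(np.degrees(f[0])*(1 if ax else -1));lines.append(f[1])
    print(name,'yaw',yaw,'+',np.round(o,1),'mean',round(yaw+np.mean(o),2),'edge offs mm',np.round(np.array(lines)*1e3,1))
E
python3 - <<'E'
from h import *
c=cam('wrist','w13')
p=lidfit(c,L['sq'],(.4485,-.041),3.4,.011,'sq')
edges(c,L['sq'],p,3.4,.011,'sq')
go(p[0],p[1],.0142,3.4)
E
```

```text
sq centre [448.5 -41.1] size [59.2 58.4] yaw of long side 3.6
sq yaw 3.4 + [0.2 0.2 1.  0.3] mean 3.81 edge offs mm [ 29.2 -29.2  29.  -29.1]
tcp [ 0.4489 -0.041   0.2087] psi 3.5 tilt -1.0 q [-0.26  0.16 -0.47  0.94 -0.    1.25] t 77.8 F [ 0.2 -0.2  1. ]
shift units [-1.000e-03 -3.000e-03  1.621e+00] turn 0.004
```

>>> servo_tool(rows=[[0.6,[0,0,0.3],[0,0,0]],[0.6,[0,0,0.6],[0,0,0]],[0.6,[0,0,0.9],[0,0,0]],[0.6,[0,0,1],[0,0,0]],[0.6,[0,0,1],[0,0,0]]])

```text
time_s: 78.42
tcp_pos: [0.4485, -0.0408, 0.0886]
eef_rot: [-2.153, -2.287, 0.001]
force: [0.1, 0.2, 0.8]
grip_width: 0.601
grasp_force: 0.0
```

>>> servo_tool(rows=[[0.6,[0,0,0.2],[0,0,0]],[0.6,[0,0,0.4],[0,0,0]],[0.6,[0,0,0.55],[0,0,0]],[0.6,[0,0,0.61],[0,0,0]],[0.6,[0,0,0.61],[0,0,0]]])

```text
time_s: 79.05
tcp_pos: [0.4495, -0.041, 0.0162]
eef_rot: [2.153, 2.287, 0.001]
force: [-0.2, -0.4, -0.3]
grip_width: 0.603
grasp_force: 0.0
```

>>> servo_tool(rows=[[0,[0,0,0],[0,0,0]],[0,[0,0,0],[0,0,0]],[0,[0,0,0],[0,0,0]],[0,[0,0,0],[0,0,0]],[0,[0,0,0],[0,0,0]]])

```text
time_s: 79.68
tcp_pos: [0.4495, -0.041, 0.0164]
eef_rot: [2.153, 2.286, 0.001]
force: [-0.4, 0.3, 5.6]
grip_width: 0.123
grasp_force: 60.7
```

```bash
python3 - <<'E'
from h import *
go(.601,-.338,.14,-5.5)
E
```

```text
tcp [ 0.4495 -0.041   0.0164] psi 3.4 tilt -1.0 q [-0.25  0.43 -0.71  0.43 -0.    1.26] t 79.675 F [-0.4  0.3  5.6]
shift units [-2.547  1.113 -1.027] turn 0.312
```

>>> servo_tool(rows=[[0,[0,0,-0.1],[0,0,0]],[0,[0,0,-0.3],[0,0,0]],[0,[0,0,-0.6],[0,0,0]],[0,[0,0,-0.9],[0,0,0.2]],[0,[0,0,-1],[0,0,0.31]]])

```text
time_s: 80.3
tcp_pos: [0.4501, -0.0411, 0.1385]
eef_rot: [2.324, 2.109, 0.003]
force: [0.1, -0.2, -0.7]
grip_width: 0.119
grasp_force: 59.9
```

>>> servo_tool(rows=[[0,[-0.2,0.12,0],[0,0,0]],[0,[-0.4,0.24,0],[0,0,0]],[0,[-0.6,0.36,0],[0,0,0]],[0,[-0.75,0.48,0],[0,0,0]],[0,[-0.75,0.48,0],[0,0,0]]])

```text
time_s: 80.92
tcp_pos: [0.4984, -0.137, 0.1361]
eef_rot: [2.325, 2.111, 0.001]
force: [-0.4, 0.5, -1.4]
grip_width: 0.124
grasp_force: 59.9
```

>>> servo_tool(rows=[[0,[-0.2,0.12,0],[0,0,0]],[0,[-0.4,0.24,0],[0,0,0]],[0,[-0.6,0.36,0],[0,0,0]],[0,[-0.75,0.48,0],[0,0,0]],[0,[-0.75,0.48,0],[0,0,0]]])

```text
time_s: 81.55
tcp_pos: [0.5465, -0.2311, 0.1357]
eef_rot: [-2.325, -2.113, -0.0]
force: [-0.6, 0.5, -1.0]
grip_width: 0.121
grasp_force: 59.9
```

>>> servo_tool(rows=[[0,[-0.2,0.12,0],[0,0,0]],[0,[-0.4,0.24,0],[0,0,0]],[0,[-0.6,0.36,0],[0,0,0]],[0,[-0.75,0.48,0],[0,0,0]],[0,[-0.75,0.48,0],[0,0,0]]])

```text
time_s: 82.18
tcp_pos: [0.595, -0.3255, 0.1354]
eef_rot: [-2.324, -2.113, -0.0]
force: [0.4, 0.3, -1.0]
grip_width: 0.121
grasp_force: 59.9
```

```bash
python3 - <<'E'
from h import *
go(.601,-.338,.0744,-5.5)
E
```

```text
tcp [ 0.595  -0.3255  0.1354] psi -5.5 tilt -1.0 q [-0.61  0.63  0.05  0.99  0.    1.06] t 82.175 F [ 0.4  0.3 -1. ]
shift units [-0.099  0.06   0.508] turn 0.002
```

>>> servo_tool(rows=[[0,[-0.09,0.055,0.1],[0,0,0]],[0,[-0.09,0.055,0.2],[0,0,0]],[0,[-0.09,0.055,0.35],[0,0,0]],[0,[-0.09,0.055,0.41],[0,0,0]],[0,[-0.09,0.055,0.41],[0,0,0]]])

```text
time_s: 82.8
tcp_pos: [0.6, -0.3367, 0.0851]
eef_rot: [-2.323, -2.112, 0.001]
force: [-0.7, 0.0, -0.1]
grip_width: 0.127
grasp_force: 59.9
```

>>> servo_tool(rows=[[0,[0,0,0],[0,0,0]],[0,[0,0,0],[0,0,0]],[0,[0,0,0],[0,0,0]],[0,[0,0,0],[0,0,0]],[0,[0,0,0],[0,0,0]]])

```text
time_s: 83.42
tcp_pos: [0.6008, -0.3374, 0.0864]
eef_rot: [2.324, 2.113, 0.0]
force: [0.7, -0.4, -1.1]
grip_width: 0.122
grasp_force: 59.9
```

```bash
python3 - <<'E'
from h import *
go(.601,-.338,.0744,-5.5)
s=cam('side');check(s,(.048,),(.4815,-.3255),0,.018,.073,'sl+lid')
E
```

```text
tcp [ 0.6008 -0.3374  0.0864] psi -5.4 tilt -1.0 q [-0.62  0.69  0.03  0.91 -0.    1.05] t 83.425 F [ 0.7 -0.4 -1.1]
shift units [-0.005  0.002  0.1  ] turn 0.002
sl+lid px [427.9 149.1] exp [426.8 149.9] off mm [-0.2 -6.1] area ratio 0.934 minrect 4.39870548248291
```

>>> servo_tool(rows=[[0,[-0.005,0.002,0.03],[0,0,0]],[0,[-0.005,0.002,0.05],[0,0,0]],[0,[-0.005,0.002,0.07],[0,0,0]],[0,[-0.005,0.002,0.085],[0,0,0]],[0,[-0.005,0.002,0.102],[0,0,0]]])

```text
time_s: 84.1
tcp_pos: [0.601, -0.338, 0.0744]
eef_rot: [2.324, 2.113, 0.0]
force: [-4.6, 2.6, 11.8]
grip_width: 0.122
grasp_force: 61.5
```

>>> servo_tool(rows=[[0,[0,0,0],[0,0,0]],[0,[0,0,0],[0,0,0]],[0,[0,0,0],[0,0,0]],[0,[0,0,0],[0,0,0]],[0,[0,0,0],[0,0,0]]])

```text
time_s: 84.72
tcp_pos: [0.601, -0.338, 0.0744]
eef_rot: [2.324, 2.113, 0.0]
force: [-1.7, 1.6, 6.1]
grip_width: 0.123
grasp_force: 60.6
```

>>> servo_tool(rows=[[0.3,[0,0,0],[0,0,0]],[0.5,[0,0,0],[0,0,0]],[0.5,[0,0,-0.1],[0,0,0]],[0.5,[0,0,-0.5],[0,0,0]],[0.5,[0,0,-0.9],[0,0,0]]])

```text
time_s: 85.35
tcp_pos: [0.6008, -0.3379, 0.1836]
eef_rot: [-2.324, -2.113, 0.0]
force: [0.4, -0.2, 0.6]
grip_width: 0.506
grasp_force: 0.0
```

>>> servo_tool(rows=[[0.6,[0.4,-0.2,-0.2],[0,0,0]],[0.6,[0.8,-0.45,-0.2],[0,0,0]],[0.6,[1,-0.45,-0.2],[0,0,0]],[0.6,[1,-0.45,-0.2],[0,0,0]],[0.6,[1,-0.45,-0.2],[0,0,0]]])

```text
time_s: 85.98
tcp_pos: [0.5596, -0.2144, 0.2064]
eef_rot: [2.324, 2.112, 0.0]
force: [-0.2, -1.1, 0.2]
grip_width: 0.602
grasp_force: 0.0
```

>>> servo_tool(rows=[[0.6,[0.4,-0.2,0],[0,0,0]],[0.6,[0.8,-0.45,0],[0,0,0]],[0.6,[1,-0.45,0],[0,0,0]],[0.6,[1,-0.45,0],[0,0,0]],[0.6,[1,-0.45,0],[0,0,0]]])

```text
time_s: 86.6
tcp_pos: [0.517, -0.0903, 0.2061]
eef_rot: [2.325, 2.111, -0.0]
force: [0.1, 0.4, -0.1]
grip_width: 0.6
grasp_force: 0.0
```

>>> servo_tool(rows=[[0.6,[0.4,-0.2,0],[0,0,-0.3]],[0.6,[0.8,-0.47,0],[0,0,-0.6]],[0.6,[1,-0.47,0],[0,0,-0.9]],[0.6,[1,-0.47,0],[0,0,-1]],[0.6,[1,-0.47,0],[0,0,-1]]])

```text
time_s: 87.22
tcp_pos: [0.4722, 0.0351, 0.2061]
eef_rot: [1.731, 2.621, -0.0]
force: [0.7, -0.5, 0.1]
grip_width: 0.598
grasp_force: 0.0
```

>>> servo_tool(rows=[[0.6,[0,0,0],[0,0,-0.2]],[0.6,[0,0,0],[0,0,-0.4]],[0.6,[0,0,0],[0,0,-0.4]],[0.6,[0,0,0],[0,0,-0.4]],[0.6,[0,0,0],[0,0,-0.4]]])

```text
time_s: 87.85
tcp_pos: [0.4715, 0.0357, 0.206]
eef_rot: [-1.461, -2.781, 0.0]
force: [-0.0, -0.9, 0.5]
grip_width: 0.599
grasp_force: 0.0
```

```bash
python3 - <<'E'
from h import *
c=cam('wrist','w14')
p=lidfit(c,L['ob'],(.471,.0463),124.5,.011,'ob')
edges(c,L['ob'],p,124.5,.011,'ob')
go(p[0],p[1],.0162,34.5)
E
```

```text
ob centre [471.   46.7] size [45.1 73.8] yaw of long side -54.0
ob yaw 124.5 + [0.9 1.4 0.9 0.1] mean 125.33 edge offs mm [ 21.9 -22.5  36.4 -36.4]
tcp [0.4715 0.0358 0.2061] psi 34.6 tilt -1.0 q [-0.08  0.2  -0.43  0.94 -0.    0.89] t 87.9 F [ 0.5  0.6 -0.1]
shift units [0.077 0.048 1.582] turn 0.004
```

>>> servo_tool(rows=[[0.6,[0.077,0.048,0.3],[0,0,-0.03]],[0.6,[0.077,0.048,0.6],[0,0,-0.03]],[0.6,[0.077,0.048,0.9],[0,0,-0.03]],[0.6,[0.077,0.048,1],[0,0,-0.03]],[0.6,[0.077,0.048,1],[0,0,-0.03]]])

```text
time_s: 88.52
tcp_pos: [0.4706, 0.0469, 0.0859]
eef_rot: [-1.438, -2.792, 0.001]
force: [-0.6, -0.4, -0.5]
grip_width: 0.601
grasp_force: 0.0
```

>>> servo_tool(rows=[[0.6,[0,0,0.2],[0,0,0]],[0.6,[0,0,0.4],[0,0,0]],[0.6,[0,0,0.53],[0,0,0]],[0.6,[0,0,0.58],[0,0,0]],[0.6,[0,0,0.59],[0,0,0]]])

```text
time_s: 89.15
tcp_pos: [0.4718, 0.0468, 0.016]
eef_rot: [1.437, 2.792, 0.001]
force: [-0.0, -0.3, -0.0]
grip_width: 0.602
grasp_force: 0.0
```

```bash
python3 - <<'E'
from h import *
go(.471,.0467,.0155,35.3)
E
```

```text
tcp [0.4718 0.0468 0.016 ] psi 35.5 tilt -1.0 q [-0.06  0.46 -0.65  0.46  0.    0.89] t 89.15 F [-0.  -0.3 -0. ]
shift units [ 0.003 -0.006  0.005] turn 0.008
```

>>> servo_tool(rows=[[0,[0,0,0],[0,0,0]],[0,[0,0,0],[0,0,0]],[0,[0,0,0],[0,0,0]],[0,[0,0,0],[0,0,0]],[0,[0,0,0],[0,0,0]]])

```text
time_s: 89.78
tcp_pos: [0.4716, 0.0468, 0.0161]
eef_rot: [1.437, 2.792, 0.001]
force: [0.1, 0.8, 7.1]
grip_width: 0.123
grasp_force: 60.8
```

>>> servo_tool(rows=[[0,[0,0,-0.1],[0,0,0]],[0,[0,0,-0.3],[0,0,0]],[0,[0,0,-0.6],[0,0,-0.2]],[0,[0,0,-0.9],[0,0,-0.5]],[0,[0,0,-1],[0,0,-0.8]]])

```text
time_s: 90.4
tcp_pos: [0.4723, 0.0468, 0.1382]
eef_rot: [0.846, 3.022, 0.001]
force: [1.2, -0.1, -1.4]
grip_width: 0.122
grasp_force: 59.9
```

>>> servo_tool(rows=[[0,[0,0,0],[0,0,-0.3]],[0,[0,0,0],[0,0,-0.6]],[0,[0,0,0],[0,0,-0.89]],[0,[0,0,0],[0,0,-0.89]],[0,[0,0,0],[0,0,-0.89]]])

```text
time_s: 91.02
tcp_pos: [0.4709, 0.0469, 0.1356]
eef_rot: [0.169, 3.137, -0.0]
force: [0.4, 0.5, 0.1]
grip_width: 0.129
grasp_force: 59.9
```

>>> servo_tool(rows=[[0,[-0.05,-0.25,0],[0,0,0]],[0,[-0.1,-0.5,0],[0,0,0]],[0,[-0.15,-0.75,0],[0,0,0]],[0,[-0.2,-1,0],[0,0,0]],[0,[-0.2,-1,0],[0,0,0]]])

```text
time_s: 91.65
tcp_pos: [0.4825, -0.0767, 0.1354]
eef_rot: [0.173, 3.136, -0.001]
force: [-0.1, 1.2, -0.9]
grip_width: 0.12
grasp_force: 60.0
```

>>> servo_tool(rows=[[0,[-0.05,-0.25,0],[0,0,0]],[0,[-0.1,-0.5,0],[0,0,0]],[0,[-0.15,-0.75,0],[0,0,0]],[0,[-0.2,-0.98,0],[0,0,0]],[0,[-0.2,-0.98,0],[0,0,0]]])

```text
time_s: 92.28
tcp_pos: [0.4939, -0.1952, 0.1353]
eef_rot: [0.17, 3.137, 0.0]
force: [-0.8, 0.7, -0.8]
grip_width: 0.126
grasp_force: 60.0
```

```bash
python3 - <<'E'
from h import *
go(.4955,-.206,.0682,84)
E
```

```text
tcp [ 0.4939 -0.1952  0.1353] psi 83.8 tilt -1.0 q [-0.52  0.38 -0.38  0.81  0.   -0.41] t 92.275 F [-0.8  0.7 -0.8]
shift units [-0.023 -0.088  0.559] turn -0.007
```

>>> servo_tool(rows=[[0,[-0.02,-0.08,0.1],[0,0,-0.007]],[0,[-0.02,-0.08,0.2],[0,0,-0.007]],[0,[-0.02,-0.08,0.35],[0,0,-0.007]],[0,[-0.02,-0.08,0.45],[0,0,-0.007]],[0,[-0.02,-0.08,0.45],[0,0,-0.007]]])

```text
time_s: 92.9
tcp_pos: [0.4939, -0.2033, 0.0799]
eef_rot: [-0.16, -3.135, -0.002]
force: [0.1, -0.1, -1.0]
grip_width: 0.124
grasp_force: 60.0
```

>>> servo_tool(rows=[[0,[0,0,0],[0,0,0]],[0,[0,0,0],[0,0,0]],[0,[0,0,0],[0,0,0]],[0,[0,0,0],[0,0,0]],[0,[0,0,0],[0,0,0]]])

```text
time_s: 93.52
tcp_pos: [0.495, -0.2043, 0.0814]
eef_rot: [0.161, 3.137, -0.0]
force: [-0.4, 0.2, -0.6]
grip_width: 0.12
grasp_force: 60.0
```

```bash
python3 - <<'E'
from h import *
go(.4958,-.206,.0681,84)
E
```

```text
tcp [ 0.495  -0.2043  0.0814] psi 84.1 tilt -1.0 q [-0.53  0.45 -0.43  0.69  0.   -0.43] t 93.525 F [-0.4  0.2 -0.6]
shift units [-0.008 -0.013  0.111] turn 0.005
```

>>> servo_tool(rows=[[0,[-0.008,-0.013,0.02],[0,0,0]],[0,[-0.008,-0.013,0.05],[0,0,0]],[0,[-0.008,-0.013,0.075],[0,0,0]],[0,[-0.008,-0.013,0.095],[0,0,0]],[0,[-0.008,-0.013,0.113],[0,0,0]]])

```text
time_s: 94.15
tcp_pos: [0.4974, -0.2086, 0.0733]
eef_rot: [0.161, 3.133, -0.01]
force: [-12.8, 0.9, 56.6]
grip_width: 0.122
grasp_force: 68.4
```

>>> servo_tool(rows=[[0,[0,0,0],[0,0,0]],[0,[0,0,0],[0,0,0]],[0,[0,0,0],[0,0,0]],[0,[0,0,0],[0,0,0]],[0,[0,0,0],[0,0,0]]])

```text
time_s: 94.78
tcp_pos: [0.4974, -0.2085, 0.0734]
eef_rot: [0.161, 3.133, -0.01]
force: [-11.0, 0.8, 43.5]
grip_width: 0.123
grasp_force: 66.7
```

>>> servo_tool(rows=[[0,[0,0,-0.1],[0,0,0]],[0,[0,0,-0.3],[0,0,0]],[0,[0,0,-0.6],[0,0,0]],[0,[0,0,-0.8],[0,0,0]],[0,[0,0,-0.8],[0,0,0]]])

```text
time_s: 95.4
tcp_pos: [0.4969, -0.2066, 0.1651]
eef_rot: [0.16, 3.134, -0.002]
force: [-0.1, 0.1, -0.8]
grip_width: 0.123
grasp_force: 60.2
```

>>> servo_tool(rows=[[0,[-0.4,0.4,0],[0,0,0]],[0,[-0.7,0.8,-0.2],[0,0,0]],[0,[-0.7,0.8,-0.4],[0,0,0]],[0,[-0.7,0.8,-0.4],[0,0,0]],[0,[-0.7,0.8,-0.4],[0,0,0]]])

```text
time_s: 96.02
tcp_pos: [0.5879, -0.1191, 0.2097]
eef_rot: [-0.161, -3.135, -0.001]
force: [0.7, -0.3, 0.4]
grip_width: 0.12
grasp_force: 60.2
```

```bash
python3 - <<'E'
from h import *
state();c=cam('wrist','w15');s=cam('side')
for k in(c,s): jars(k)
cv2.imwrite('pics/w15c.png',cv2.resize(c['color'][0:290,120:500],None,fx=2.05,fy=2.05,interpolation=cv2.INTER_CUBIC))
E
```

```text
tcp [ 0.5879 -0.1191  0.2097] psi 84.1 tilt -1.0 q [-0.32  0.43 -0.09  1.05 -0.   -0.22] t 96.025 F [ 0.7 -0.3  0.4]
sl px [69.9 86.6] exp [72.9 86.8] off mm [-0.5 -2.7] area ratio 1.039 minrect 90.0
sq px [ 96.7 213.7] exp [ 99.1 212.9] off mm [ 0.5 -2.7] area ratio 1.057 minrect 90.0
rd px [216.3 214.1] exp [217. 213.] off mm [ 1.1 -1. ] area ratio 1.015 minrect 45.0
ob px [227.7  64.9] exp [207.2  87.1] off mm [-16.8  22. ] area ratio 0.665 minrect 86.26860046386719
sl px [427.9 149. ] exp [426.9 150.6] off mm [ 2.  -8.8] area ratio 1.003 minrect 5.710592269897461
sq px [397.8 133.2] exp [396.8 134. ] off mm [ 0.2 -5.6] area ratio 1.006 minrect 90.0
rd px [372.1 148.3] exp [371.2 149.4] off mm [ 1.4 -6.3] area ratio 1.004 minrect 5.710593223571777
ob px [402.6 175.6] exp [400.7 168.1] off mm [-23.4  24.8] area ratio 1.016 minrect 30.963756561279297
```

View pics/w15c.png

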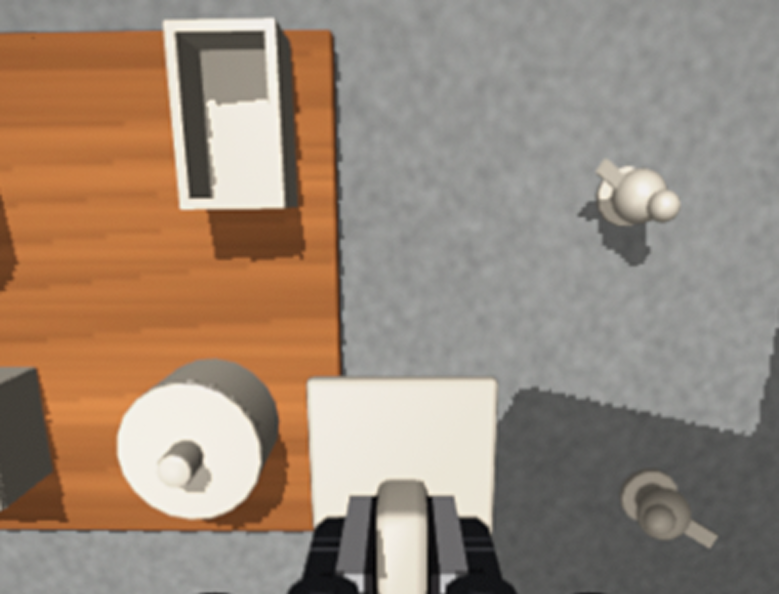

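The oblong jar was knocked aside: its rim corners are now at (163,20), (277,19), (287,208) and (180,209), near the board's near edge. The other three lids sit well, and the held lid looks straight. I'm locating the jar again.

```bash
python3 - <<'E'
from h import *
c=cam('wrist');g=lambda p:(p[0]/2.05+120-.25,p[1]/2.05-.25)
Q=np.array([onz(c,g(p),.058)[:2] for p in[(163,20),(277,19),(287,208),(180,209)]]);print('ob',Q.mean(0).round(4),[(np.hypot(*(b-a)).round(4),np.degrees(np.arctan2(*(b-a)[::-1])).round(1)) for a,b in zip(Q,np.roll(Q,-1,0))])
q=Q.mean(0);u=np.array([.9945,-.105]);v=np.array([.105,.9945]);d=q-np.array([.548,-.272]);print('board frame',d@u,d@v)
for k in(c,cam('side')):
    check(k,L['ob'],q,-5,.018,.058,'ob')
# held lid yaw: visible far edge at about z lid top
M=[onz(c,g(p),.2097-.0161+.011)[:2] for p in[(308,379),(497,378)]];d=M[1]-M[0];print('lid edge',np.round(M,4),np.hypot(*d),np.degrees(np.arctan2(d[1],d[0])))
E
```

```text
ob [ 0.4729 -0.1788] [(np.float64(0.0451), np.float64(84.1)), (np.float64(0.072), np.float64(-5.3)), (np.float64(0.0454), np.float64(-95.6)), (np.float64(0.0723), np.float64(174.5))]
board frame -0.0844446579069765 0.08476558067812355
ob px [232.5  55.2] exp [233.6  55.1] off mm [-0. -1.] area ratio 1.013 minrect 87.33700561523438
ob px [402.5 175.6] exp [401.8 176.1] off mm [-0.3 -3.4] area ratio 0.975 minrect 30.963756561279297
lid edge [[ 0.5497 -0.1369]
 [ 0.5539 -0.094 ]] 0.04307400235207734 84.38331652960628
```

```bash
python3 - <<'E'
from h import *
go(.473,-.1795,.082,84.4)
E
```

```text
tcp [ 0.588  -0.1195  0.2105] psi 84.1 tilt -1.0 q [-0.32  0.43 -0.09  1.05  0.   -0.22] t 96.225 F [ 0.5  0.1 -0.2]
shift units [ 0.9   -0.597  1.073] turn -0.011
```

>>> servo_tool(rows=[[0,[0.3,-0.2,0],[0,0,0]],[0,[0.6,-0.4,0],[0,0,0]],[0,[0.9,-0.597,0.2],[0,0,0]],[0,[0.9,-0.597,0.4],[0,0,-0.01]],[0,[0.9,-0.597,0.6],[0,0,-0.01]]])

```text
time_s: 96.85
tcp_pos: [0.4734, -0.18, 0.139]
eef_rot: [0.156, 3.137, -0.0]
force: [0.3, -0.3, -1.0]
grip_width: 0.121
grasp_force: 60.2
```

>>> servo_tool(rows=[[0,[0,0,0.15],[0,0,0]],[0,[0,0,0.3],[0,0,0]],[0,[0,0,0.43],[0,0,0]],[0,[0,0,0.43],[0,0,0]],[0,[0,0,0.43],[0,0,0]]])

```text
time_s: 97.48
tcp_pos: [0.4744, -0.1796, 0.0885]
eef_rot: [0.154, 3.138, -0.0]
force: [0.3, 0.3, 0.3]
grip_width: 0.121
grasp_force: 60.2
```

>>> servo_tool(rows=[[0,[0,0,0],[0,0,0]],[0,[0,0,0],[0,0,0]],[0,[0,0,0],[0,0,0]],[0,[0,0,0],[0,0,0]],[0,[0,0,0],[0,0,0]]])

```text
time_s: 98.1
tcp_pos: [0.4743, -0.1792, 0.0881]
eef_rot: [0.153, 3.138, -0.0]
force: [0.7, -0.8, -1.0]
grip_width: 0.12
grasp_force: 60.2
```

```bash
python3 - <<'E'
from h import *
go(.473,-.1795,.0681,84.4)
check(cam('side'),L['ob'],(.4727,-.179),-5.4,.018,.058,'ob')
E
```

```text
tcp [ 0.4743 -0.1792  0.0881] psi 84.4 tilt -1.0 q [-0.51  0.4  -0.5   0.68 -0.   -0.41] t 98.1 F [ 0.7 -0.8 -1. ]
shift units [ 0.011 -0.003  0.167] turn 0.001
ob px [403.1 172.3] exp [401.9 176.1] off mm [  7.1 -16.8] area ratio 1.314 minrect 4.763641834259033
```

>>> servo_tool(rows=[[0,[0.011,-0.003,0.04],[0,0,0]],[0,[0.011,-0.003,0.08],[0,0,0]],[0,[0.011,-0.003,0.11],[0,0,0]],[0,[0.011,-0.003,0.125],[0,0,0]],[0,[0.011,-0.003,0.135],[0,0,0]]])

```text
time_s: 98.78
tcp_pos: [0.473, -0.1795, 0.0718]
eef_rot: [-0.153, -3.138, -0.0]
force: [-0.2, 0.0, -1.1]
grip_width: 0.123
grasp_force: 60.2
```

```bash
python3 - <<'E'
from h import *
go(.473,-.1795,.0681,84.4)
E
```

```text
tcp [ 0.473  -0.1795  0.0718] psi 84.4 tilt -1.0 q [-0.51  0.42 -0.52  0.63  0.   -0.41] t 98.775 F [-0.2  0.  -1.1]
shift units [-0.    -0.     0.031] turn 0.001
```

Below the rim-contact height with no force, so the spigot is in the mouth. I'll seat it.

>>> servo_tool(rows=[[0,[0,0,0.01],[0,0,0]],[0,[0,0,0.02],[0,0,0]],[0,[0,0,0.03],[0,0,0]],[0,[0,0,0.033],[0,0,0]],[0,[0,0,0.033],[0,0,0]]])

```text
time_s: 99.4
tcp_pos: [0.4731, -0.1795, 0.0682]
eef_rot: [0.153, 3.138, -0.0]
force: [-0.9, 0.6, 2.5]
grip_width: 0.126
grasp_force: 60.7
```

>>> servo_tool(rows=[[0.3,[0,0,0.033],[0,0,0]],[0.5,[0,0,0.033],[0,0,0]],[0.5,[0,0,0],[0,0,0]],[0.5,[0,0,-0.4],[0,0,0]],[0.5,[0,0,-0.8],[0,0,0]]])

```text
time_s: 100.02
tcp_pos: [0.4726, -0.1792, 0.165]
eef_rot: [-0.153, -3.137, -0.001]
force: [1.0, -1.1, 1.1]
grip_width: 0.5
grasp_force: 0.0
```

>>> servo_tool(rows=[[1,[-0.2,0.1,-0.3],[0,0,0]],[1,[-0.5,0.2,-0.6],[0,0,0]],[1,[-0.9,0.2,-0.9],[0,0,0]],[1,[-0.9,0.2,-0.9],[0,0,0]],[1,[-0.9,0.2,-0.9],[0,0,0]]])

```text
time_s: 100.65
tcp_pos: [0.5819, -0.1657, 0.2711]
eef_rot: [-0.153, -3.136, -0.001]
force: [-0.6, -0.3, -0.7]
grip_width: 0.997
grasp_force: 0.0
```

```bash
python3 - <<'E'
from h import *
state();c=cam('wrist','w16');s=cam('side','s16')
a=c['color'][20:290,150:490];b=s['color'][90:330,230:480]
h=420
im=np.hstack([cv2.resize(a,(400,int(400*a.shape[0]/a.shape[1])),interpolation=cv2.INTER_CUBIC)[:317],cv2.resize(b,(400,384),interpolation=cv2.INTER_CUBIC)[:317]])
A=cv2.resize(a,(400,318),interpolation=cv2.INTER_CUBIC);B=cv2.resize(b,(400,384),interpolation=cv2.INTER_CUBIC)
A=cv2.copyMakeBorder(A,0,384-318,0,0,cv2.BORDER_CONSTANT);cv2.imwrite('pics/fin.png',np.hstack([A,B]))
for n,p,y,zt in(('sl',(.4815,-.3255),0,.073),('sq',(.601,-.338),-5.5,.069),('rd',(.6115,-.2185),0,.069),('ob',(.473,-.1795),-5.5,.063)): lidfit(c,L[n],p,y,zt,n,9)
E
```

```text
tcp [ 0.5819 -0.1657  0.2711] psi 84.4 tilt -1.0 q [-0.4   0.41  0.04  1.2  -0.   -0.3 ] t 100.65 F [-0.6 -0.3 -0.7]
sl centre [ 481.  -322.4] axes [49.5 51.8]
sq centre [ 598.6 -335.1] size [63.7 62.7] yaw of long side 84.6
rd centre [ 609.3 -216.3] axes [66.2 73.9]
ob centre [ 473.4 -180.3] size [51.6 72.4] yaw of long side -5.6
```

View pics/fin.png

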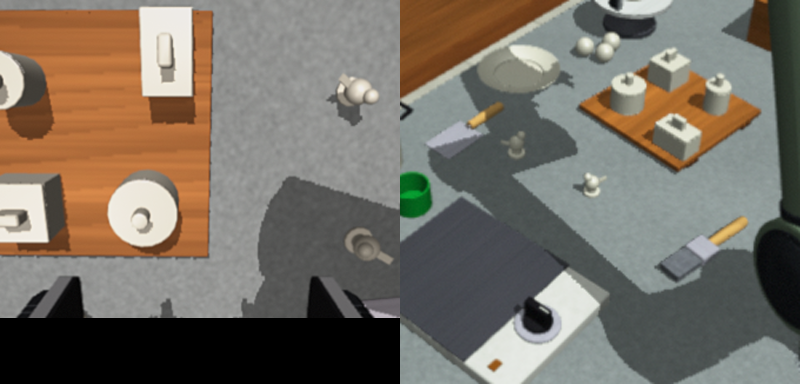

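All four lids are on, and the birds are in place. The dial's mark appears to point to −x, so I'll check that from above before handing in.

>>> servo_tool(rows=[[1,[0.24,0.45,0],[0,0,0]],[1,[0.47,0.9,0],[0,0,0]],[1,[0.47,0.9,0],[0,0,0]],[1,[0.47,0.9,0],[0,0,0]],[1,[0.47,0.9,0],[0,0,0]]])

```text
time_s: 101.38
tcp_pos: [0.5372, -0.0542, 0.2717]
eef_rot: [-0.155, -3.137, 0.0]
force: [0.1, -0.2, 1.0]
grip_width: 0.998
grasp_force: 0.0
```

>>> servo_tool(rows=[[1,[0.24,0.45,0],[0,0,0]],[1,[0.47,0.9,0],[0,0,0]],[1,[0.47,0.9,0],[0,0,0]],[1,[0.47,0.9,0],[0,0,0]],[1,[0.47,0.9,0],[0,0,0]]])

```text
time_s: 102.0
tcp_pos: [0.4923, 0.0584, 0.2718]
eef_rot: [0.156, 3.138, -0.0]
force: [-0.1, 0.5, 0.1]
grip_width: 1.001
grasp_force: 0.0
```

>>> servo_tool(rows=[[1,[0.24,0.45,0],[0,0,0]],[1,[0.47,0.9,0],[0,0,0]],[1,[0.47,0.9,0],[0,0,0]],[1,[0.47,0.9,0],[0,0,0]],[1,[0.47,0.9,0],[0,0,0]]])

```text
time_s: 102.62
tcp_pos: [0.4468, 0.1714, 0.2719]
eef_rot: [0.157, 3.138, -0.0]
force: [-0.2, -0.6, -0.0]
grip_width: 1.002
grasp_force: 0.0
```

>>> servo_tool(rows=[[1,[0.24,0.45,0.2],[0,0,0]],[1,[0.47,0.9,0.4],[0,0,0]],[1,[0.47,0.9,0.4],[0,0,0]],[1,[0.47,0.9,0.4],[0,0,0]],[1,[0.47,0.9,0.4],[0,0,0]]])

```text
time_s: 103.25
tcp_pos: [0.4015, 0.2847, 0.2245]
eef_rot: [0.157, 3.137, 0.0]
force: [0.5, 0.4, -0.9]
grip_width: 1.0
grasp_force: 0.0
```

```bash
python3 - <<'E'
from h import *
state();c=cam('wrist','w17');u,v=proj(c,[.391,.2845,.07]).astype(int)
x0,y0=u-90,max(0,v-70);print(x0,y0)
cr=c['color'][y0:v+80,x0:u+90]
cv2.imwrite('pics/dial2.png',cv2.resize(cr,None,fx=3.7,fy=3.7,interpolation=cv2.INTER_CUBIC))
# mark: bright elongated blob within the knob
g=cv2.cvtColor(c['color'],cv2.COLOR_BGR2GRAY);m=np.zeros_like(g);cv2.circle(m,(int(u),int(v)),60,255,-1)
k=((g<70)&(m>0)).astype(np.uint8);ct=max(cv2.findContours(k,0,1)[0],key=cv2.contourArea);h=np.zeros_like(g);cv2.drawContours(h,[cv2.convexHull(ct)],-1,255,-1)
w=((g>150)&(cv2.erode(h,np.ones((3,3)))>0)).astype(np.uint8);n,l,st,ce=cv2.connectedComponentsWithStats(w)
for j in range(1,n):
    if st[j,4]>8:
        P=np.array([onz(c,q[::-1],.07)[:2] for q in np.argwhere(l==j)]);e=np.linalg.svd(P-P.mean(0))[2][0];print(st[j,4],P.mean(0).round(4),np.degrees(np.arctan2(e[1],e[0])).round(1))
E
```

```text
tcp [0.4015 0.2847 0.2245] psi 84.3 tilt -1.0 q [ 0.47  0.22 -0.35  1.   -0.    0.57] t 103.25 F [ 0.5  0.4 -0.9]
223 99
50 [0.381  0.2842] 0.3
```

View pics/dial2.png

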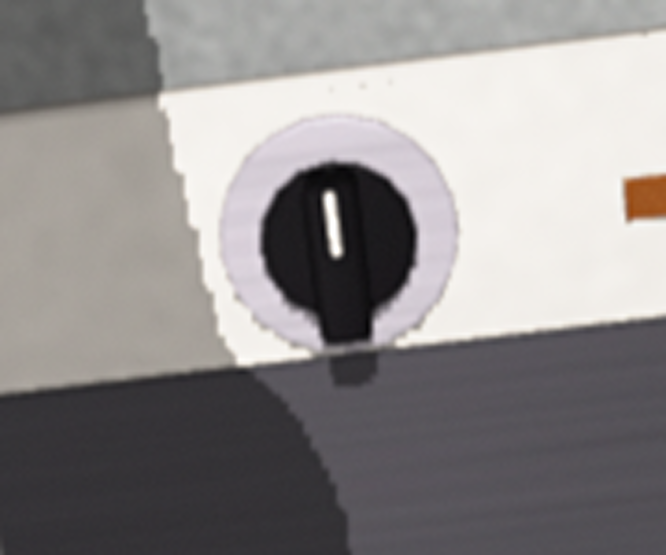

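The mark points to −x, its axis at 180.3° in the world. I'll measure the warmer's edge yaw for comparison and hand in if they agree.

```bash
python3 - <<'E'
from h import *
c=cam('wrist');g=lambda p:(p[0]/3.7+223-.35,p[1]/3.7+99-.35)
for a,b,z in(((0,396),(666,317),.03),((0,112),(666,29),.026)):
    d=onz(c,g(b),z)-onz(c,g(a),z);yaw=np.degrees(np.arctan2(d[1],d[0]))-90;print(yaw)
    ok=abs(yaw-.3)<2.2
print(ok)
if ok: state();print(bot.hand_in())
E
```

```text
1.3362625344949493
1.2384407478944723
True
tcp [0.4013 0.2848 0.2245] psi 84.3 tilt -1.0 q [ 0.47  0.22 -0.35  0.99 -0.    0.57] t 103.35 F [-0.2 -0.1 -0.4]
the job is handed in; nothing more can be done
None
```

I handed the job in at 103 s, but the hand-in returned no verdict: the dial measures about 0.02 rad from off, all four jars stand upright on the board with their own lids seated, and the birds look unmoved; the oblong jar was knocked aside and got its lid where it ended up, about 8 cm off-centre each way but inside the board limits.

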